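# Reload the analyser's reagent station and snap its covers shut

## Robot

A 6-joint arm with a two-finger parallel gripper is mounted at the origin on a cart in front of the work surface, level with it; the furniture and walls round the work are solid. World frame = base frame: x ahead of the robot, y to its left, z up, the work surface at z = 0. Lengths are in m, angles in rad, forces in N, time in s.
With the tool pointing down it reaches from about 0.225 to 0.875 m from the base axis. Payload 3.4 kg.
Tool frame: the origin (TCP) lies at the very end of the fingers, on their centre line; the grasp point (between the pads) lies behind it (manip.grasp_offset is the z of the grasp point in the tool frame, in m); z points along the fingers, y is the line along which they close (so a half turn about z gives the same grasp; the last joint's range is limited). The gripper opens to 85 mm and grips with 20 to 120 N. Pads are 22 mm wide; open, the fingers measure 114 mm over their backs; the gripper's body (76 mm by 85 mm) begins 54 mm behind the grasp point. The pads swing forward as they close: fully open they stand 13 mm farther back than shut.
Start: joints at [1.134, 0.276, 1.505, -0, 1.361, -0.121], TCP at [0.179, 0.547, 0.231] pointing down, gripper open.
Joint ranges: [-2.89, 2.89], [-0.75, 2.08], [0.22, 2.7], [-1.18, 4.32], [0.11, 2.71], [-2.7, 2.7]. Speed limits (rad/s): [2.57, 2.57, 3.14, 3.14, 3.14, 3.14].

## Interface

Orientations are given as a unit quaternion [w, x, y, z].
In Python, from rig import manip gives the robot as it stands.
- The arm moves only by the shell command python3 -m pendant 'ROWS' [FORCE]. ROWS is JSON, a list of rows, each an object of numbers: "dx", "dy", "dz": the shift along the tool's x, y, z in m; "rx", "ry", "rz": the turn, a rotation vector about the tool's x, y, z in degrees; "hand": the finger opening in m, from 0 to 0.0854. In form: [{"dx": .., "dy": .., "dz": .., "rx": .., "ry": .., "rz": .., "hand": ..}, ...]. A call has 1 to 12 rows; each row shifts and turns the commanded pose from where the row before left it, along the tool's axes as they then stand; what a row does not reach is not made up. A row lasts 1/12 s, in which the tool goes at most 41.7 mm and 7.16 degrees, less where a joint would pass 70% of its speed; a pose out of reach is approached as far as the arm can. A call is refused whole if a number of a shift passes 0.0417 or a number of a turn 7.16, either way. A call with a gripper value outside its range is refused whole. The fingers move at their own pace and stop on an object; FORCE is the grip in N (left out, the last holds). Time passes only in rows, so rows that do not move let the fingers close. It gives the time, the measured TCP pose, the force, the opening and the grip force at its end, in the units of the state.
- manip.get_state(): the state, without advancing time (a new reading comes with each control period).
- manip.get_image(name): name is "side" or "top"; returns a dict with "frame" (400x640x3 uint8, red, green, blue), "fx", "fy", "cx", "cy" (pixels), "distortion" ([k1, k2, p1, p2, k3] as OpenCV has them; the pictures are not rectified), "position" and "attitude" of the camera in the world. Camera axes: x right, y up, looking along -z (the intrinsics and any distortion apply to the point x, -y, -z); pixel columns grow to the right and rows downward; lengths in m; the calibration is good to about 2 mm. A picture is of the moment at which its call begins. There is no depth.
- manip.sign_off(): hands the job in; it is judged then, once.
The state is a dict: "clock": time; "qpos": joint angles; "qd": joint speeds; "effort": joint torques, N m; "position": TCP position; "ee_rot": TCP orientation; "contact_force": force on the tool from outside, world axes, zero at the start; "moment": the same for the moment, N m; "width": finger opening in m; "gripper_force": force on a finger pad.
Only numpy, scipy, OpenCV 4.12 (cv2) and the standard library are available. Lean on these libraries where they do the work, as an engineer would, in place of code of your own. Each camera call takes 0.05 s, during which the arm holds its last target. There are 200 camera calls.

## Task

Reload the analyser's reagent station. The packs in the long blue-grey tray all look alike, so heft each one: stand every full (heavy) pack upright in a bay of its own, fully down, and stand the spent (light) ones upright in the red return tray. Then press all three bay covers down until they snap shut, the cover of an empty bay too, and last of all press the green load key so that the station reads in its load; leave the other things on the bench alone.

Things in the scene. Friction and masses are not known exactly. Their poses are not given: they have to be found in the camera images.
- pack_1: reagent pack, alike outside to the others: white body 54 (x) x 44 (y) x 46 mm high; on top a blue grip bar 42 mm long along x, 14 mm thick across y, from z = 46 to 70 mm. Origin: centre of the underside, z up. Full about 260 g, spent about 70 g; only the weight tells. 3 to 5 packs are there, upright in the blue-grey tray; an absent one reads None all the time
- pack_2: reagent pack, alike outside to the others: white body 54 (x) x 44 (y) x 46 mm high; on top a blue grip bar 42 mm long along x, 14 mm thick across y, from z = 46 to 70 mm. Origin: centre of the underside, z up. Full about 260 g, spent about 70 g; only the weight tells. 3 to 5 packs are there, upright in the blue-grey tray; an absent one reads None all the time
- pack_3: reagent pack, alike outside to the others: white body 54 (x) x 44 (y) x 46 mm high; on top a blue grip bar 42 mm long along x, 14 mm thick across y, from z = 46 to 70 mm. Origin: centre of the underside, z up. Full about 260 g, spent about 70 g; only the weight tells. 3 to 5 packs are there, upright in the blue-grey tray; an absent one reads None all the time
- pack_4: reagent pack, alike outside to the others: white body 54 (x) x 44 (y) x 46 mm high; on top a blue grip bar 42 mm long along x, 14 mm thick across y, from z = 46 to 70 mm. Origin: centre of the underside, z up. Full about 260 g, spent about 70 g; only the weight tells. 3 to 5 packs are there, upright in the blue-grey tray; an absent one reads None all the time
- pack_5: reagent pack, alike outside to the others: white body 54 (x) x 44 (y) x 46 mm high; on top a blue grip bar 42 mm long along x, 14 mm thick across y, from z = 46 to 70 mm. Origin: centre of the underside, z up. Full about 260 g, spent about 70 g; only the weight tells. 3 to 5 packs are there, upright in the blue-grey tray; an absent one reads None all the time
- station: light grey reagent station, fixed: x from -60 to 84, y from -118 to 162 mm, bay rim 70 mm high, end pod (+y, with the key) 86 mm. Origin: on the bench under the middle bay; its front (-x) looks to the robot. Three open bays at y = 74, 0, -74, each 64 (x) x 52 (y) mm, 48 mm deep: a pack's body goes inside (long side along x, either way round), its grip bar stands out
- bay_1 (a point): centre of the floor of the left (+y) bay, 22 mm above the bench; axes as the station's. The hinge axis of this bay's cover runs along y, 46 mm behind (+x) and 54 mm above this point (76 mm above the bench)
- cover_1 (a joint): clear snap cover of the left (+y) bay. 0 = shut, opens up and back to 1.95 rad; starts open at 1.82 to 1.94. Stiff hinge: left above about 1.1 rad it stays; left lower it rises to about 1.1 rad. At about 0.12 rad (front edge 11 mm proud) it meets a sprung catch; pressed with about 6 to 9 N at the thumb plate it snaps over it and is held at 0
- cover_1_press (a point): middle of the white ribbed thumb plate on the outer face of the left (+y) cover, by its free front edge; moves with it. 84 mm from the hinge axis along the cover, 28 mm out from it (shut: 38 mm in front of the bay's centre, 104 mm above the bench, facing up). The plate reaches 17 mm to the free edge, 16 mm back, 34 mm to each side
- bay_2 (a point): centre of the floor of the middle bay, 22 mm above the bench; axes as the station's. The hinge axis of this bay's cover runs along y, 46 mm behind (+x) and 54 mm above this point (76 mm above the bench)
- cover_2 (a joint): clear snap cover of the middle bay. 0 = shut, opens up and back to 1.95 rad; starts open at 1.82 to 1.94. Stiff hinge: left above about 1.1 rad it stays; left lower it rises to about 1.1 rad. At about 0.12 rad (front edge 11 mm proud) it meets a sprung catch; pressed with about 6 to 9 N at the thumb plate it snaps over it and is held at 0
- cover_2_press (a point): middle of the white ribbed thumb plate on the outer face of the middle cover, by its free front edge; moves with it. 84 mm from the hinge axis along the cover, 28 mm out from it (shut: 38 mm in front of the bay's centre, 104 mm above the bench, facing up). The plate reaches 17 mm to the free edge, 16 mm back, 34 mm to each side
- bay_3 (a point): centre of the floor of the right (-y) bay, 22 mm above the bench; axes as the station's. The hinge axis of this bay's cover runs along y, 46 mm behind (+x) and 54 mm above this point (76 mm above the bench)
- cover_3 (a joint): clear snap cover of the right (-y) bay. 0 = shut, opens up and back to 1.95 rad; starts open at 1.82 to 1.94. Stiff hinge: left above about 1.1 rad it stays; left lower it rises to about 1.1 rad. At about 0.12 rad (front edge 11 mm proud) it meets a sprung catch; pressed with about 6 to 9 N at the thumb plate it snaps over it and is held at 0
- cover_3_press (a point): middle of the white ribbed thumb plate on the outer face of the right (-y) cover, by its free front edge; moves with it. 84 mm from the hinge axis along the cover, 28 mm out from it (shut: 38 mm in front of the bay's centre, 104 mm above the bench, facing up). The plate reaches 17 mm to the free edge, 16 mm back, 34 mm to each side
- load_key (a joint): green round load key, 24 mm across, on the pod: 0 = up, 0.005 m = fully down, springs back; about 5 N to press it home
- load_key_top (a point): centre of the top of the load key, pressed straight down
- delivery_tray: shallow blue-grey tray, fixed, 76 (x) x 345 (y) x 14 mm, walls and floor 4 mm; the packs stand in it at the start in one row, long side roughly along its x. Origin: centre of its underside
- return_tray: red tray for spent packs, fixed, 116 (x) x 126 (y) x 30 mm high, walls and floor 4 mm; it takes two packs side by side (centres 26 mm either side of its middle along its y). Origin: centre of its underside
- label_roll: white roll of labels, 64 mm across, 30 mm high, bystander, loose; origin: centre of the underside
- bench_timer: bench timer with red keys on its strut, 59x55x92 mm, bystander, loose; origin: centre of the underside

How it is judged:
By the outcome, as a careful person would: the job done as asked, in the order asked, and still so for the second after the job is handed in, with the robot touching nothing.
Of pack_1, pack_2, pack_3, pack_4, pack_5 only 3 to 5 are there at a start; the rules pass over those that are not, and their reading is None.
At some moment in a run one of pack_1, pack_2, pack_3, pack_4, pack_5 may be knocked a few centimetres aside while the robot is not near it.
It also fails if it takes over 208 s, if anything falls off the work surface, if the arm or the gripper's body presses on something with over 40 N, if the wrist force passes 120 N, or if a joint passes its speed limit or range.

## Working session

There is one attempt and no reset: what is moved stays moved. The work goes in short steps, Python scripts to look and compute and a shell command to move; the robot and the scene stay as the last step left them, time stands still between calls to the robot, and variables do not carry over. Pictures are saved under pics/ and viewed, at most 14 in all, crops included, and the job is handed in when it is done.

```bash
mkdir -p pics; ls; python3 - <<'E'
from rig import manip
import cv2,numpy as np
print(manip.get_state(), manip.grasp_offset)
for n in("side","top"):
    d=manip.get_image(n); cv2.imwrite(f"pics/{n}0.png",d["frame"][:,:,::-1])
    print(n,{k:v for k,v in d.items() if k!="frame"})
E
```

```text
pics
{'clock': 0.0, 'qpos': array([ 1.13401015e+00,  2.76578715e-01,  1.50615882e+00, -1.52421128e-05,
        1.36069382e+00, -1.21000058e-01]), 'qd': array([-0.00081197,  0.00102351,  0.000993  ,  0.00086746, -0.00145032,
       -0.00081248]), 'effort': array([-2.07865764e-03, -4.16768754e+01, -2.45802927e+01, -4.58079194e-04,
        1.10911587e-02,  3.23379830e-06]), 'position': array([0.1783537 , 0.54606986, 0.23043876]), 'ee_rot': array([-2.45926535e-04,  1.57236180e-01,  9.87560600e-01, -8.85882563e-04]), 'contact_force': array([ 0.19919151,  0.44040188, -0.2525371 ]), 'moment': array([ 0.01544164,  0.03503022, -0.02048283]), 'gripper_force': 0.0, 'width': 0.08541531184086351} -0.0187
side {'fx': 364.32757609697325, 'fy': 364.32757609697325, 'cx': 314.3973417793159, 'cy': 199.80197753968446, 'distortion': array([0.02833452, 0.        , 0.        , 0.        , 0.        ]), 'position': array([0.30356219, 0.78130381, 0.60609177]), 'attitude': array([-0.16266627, -0.07393961,  0.44304829,  0.87851058])}
top {'fx': 512.0468435233522, 'fy': 512.0468435233522, 'cx': 315.8235067175207, 'cy': 201.56016273551322, 'distortion': array([0.02751519, 0.        , 0.        , 0.        , 0.        ]), 'position': array([0.49570865, 0.15992391, 1.41552045]), 'attitude': array([ 0.71673516,  0.00835224, -0.01773111, -0.69706998])}
```

View pics/side0.png

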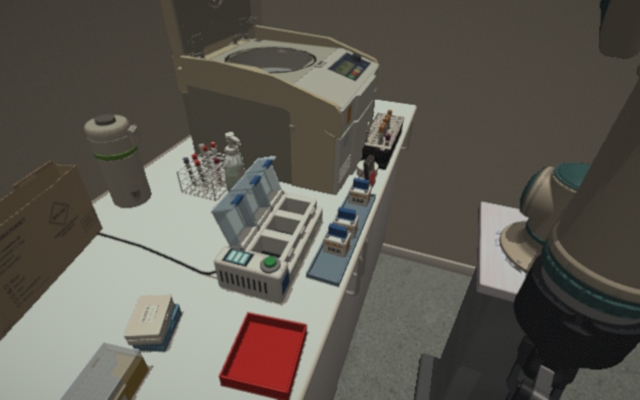

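View pics/top0.png

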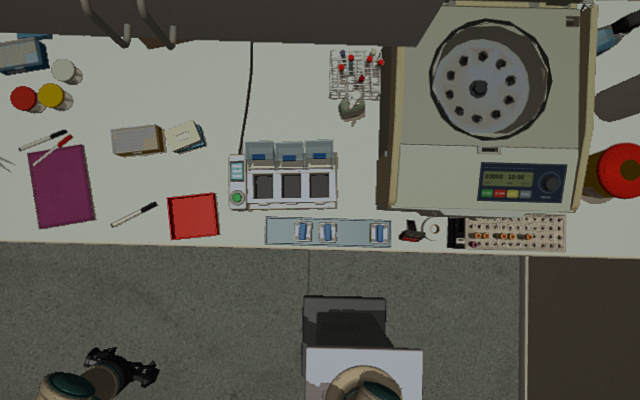

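Top view: three packs at about (304,232), (328,232) and (379,232). Bays are at (262|291|319,186), the key at (237,197) and the red tray at (193,216). The side view shows the same packs at (337,232), (347,214) and (359,184). Next I measure by colour in both views.

```bash
cat > h.py <<'E'
from rig import manip
import cv2,numpy as np
from scipy.spatial.transform import Rotation as R
def grab(n,save=None):
    d=manip.get_image(n)
    if save: cv2.imwrite(f"pics/{save}.png",d["frame"][:,:,::-1])
    return d
def K(d): return np.array([[d["fx"],0,d["cx"]],[0,d["fy"],d["cy"]],[0,0,1]])
def rot(q): return R.from_quat([q[1],q[2],q[3],q[0]])
def ray(d,uv):
    p=cv2.undistortPoints(np.array(uv,float).reshape(-1,1,2),K(d),d["distortion"])[:,0]
    return rot(d["attitude"]).apply(np.c_[p[:,0],-p[:,1],-np.ones(len(p))])
def plane(d,uv,z):
    v=ray(d,uv); c=d["position"]; return c+v*((z-c[2])/v[:,2])[:,None]
def proj(d,P):
    c=rot(d["attitude"]).inv().apply(np.atleast_2d(P)-d["position"])*[1,-1,-1]
    return cv2.projectPoints(c,np.zeros(3),np.zeros(3),K(d),d["distortion"])[0][:,0]
def tri(d1,u1,d2,u2):
    a=ray(d1,[u1])[0];b=ray(d2,[u2])[0];a/=np.linalg.norm(a);b/=np.linalg.norm(b)
    t=np.linalg.lstsq(np.c_[a,-b],d2["position"]-d1["position"],rcond=None)[0]
    p,q=d1["position"]+a*t[0],d2["position"]+b*t[1]
    return (p+q)/2,np.linalg.norm(p-q)
def blobs(d,lo,hi,box,amin=15):
    u0,v0,u1,v1=box
    h=cv2.cvtColor(d["frame"],cv2.COLOR_RGB2HSV)[v0:v1,u0:u1]
    m=cv2.inRange(h,np.array(lo),np.array(hi))
    out=[]
    for c in cv2.findContours(m,cv2.RETR_EXTERNAL,cv2.CHAIN_APPROX_NONE)[0]:
        a=cv2.contourArea(c)
        if a>=amin:
            mm=cv2.moments(c);r=cv2.minAreaRect(c)
            out.append(dict(c=(mm["m10"]/mm["m00"]+u0,mm["m01"]/mm["m00"]+v0),a=a,box=cv2.boxPoints(r)+[u0,v0],cnt=c[:,0]+[u0,v0]))
    return out
BLUE=((100,140,60),(125,255,255))
E
python3 - <<'E'
from h import *
t,s=grab("top"),grab("side")
np.set_printoptions(precision=4,suppress=True)
for nm,d,bx in(("top",t,(262,210,395,250)),("side",s,(305,165,385,260))):
    for b in blobs(d,*BLUE,bx,8): print(nm,"bar",np.round(b["c"],1),b["a"],b["box"].round(1).tolist(), plane(d,[b["c"]],.074).round(4))
for nm,d,bx in(("top",t,(225,180,250,210)),("side",s,(255,250,290,280))):
    for b in blobs(d,(40,90,40),(85,255,255),bx,8): print(nm,"key",np.round(b["c"],1),b["a"])
for nm,d,bx in(("top",t,(150,180,235,250)),("side",s,(200,300,330,400))):
    for b in blobs(d,(0,150,60),(8,255,255),bx,200): print(nm,"red",np.round(b["c"],1),b["a"],plane(d,b["box"],.03).round(4).tolist())
for nm,d,sc,bx in(("top",t,6,(225,135,345,215)),("side",s,4,(205,150,385,300))):
    u0,v0,u1,v1=bx; cv2.imwrite(f"pics/{nm}1.png",cv2.resize(d["frame"][v0:v1,u0:u1,::-1],None,fx=sc,fy=sc,interpolation=cv2.INTER_CUBIC))
E
```

```text
side bar [337.7 227.8] 41.5 [[329.4, 227.2], [330.3, 223.8], [345.8, 228.2], [344.8, 231.7]] [[0.4633 0.1869 0.074 ]]
side bar [346.5 210.7] 36.0 [[338.6, 210.7], [339.4, 207.4], [354.3, 210.7], [353.6, 214.0]] [[0.4626 0.1208 0.074 ]]
side bar [362.  181.1] 16.5 [[354.7, 182.1], [355.0, 179.0], [367.2, 180.0], [367.0, 183.1]] [[ 0.4603 -0.0154  0.074 ]]
top key [236.5 197. ] 50.0
side key [269.6 261.1] 82.5
top red [192.  215.8] 1921.0 [[0.5472, 0.5453, 0.03], [0.5646, 0.4194, 0.03], [0.4514, 0.4032, 0.03], [0.4344, 0.5288, 0.03]]
side red [264.4 356.3] 4998.0 [[0.5401, 0.5596, 0.03], [0.5833, 0.4223, 0.03], [0.4464, 0.413, 0.03], [0.4274, 0.5468, 0.03]]
```

View pics/top1.png

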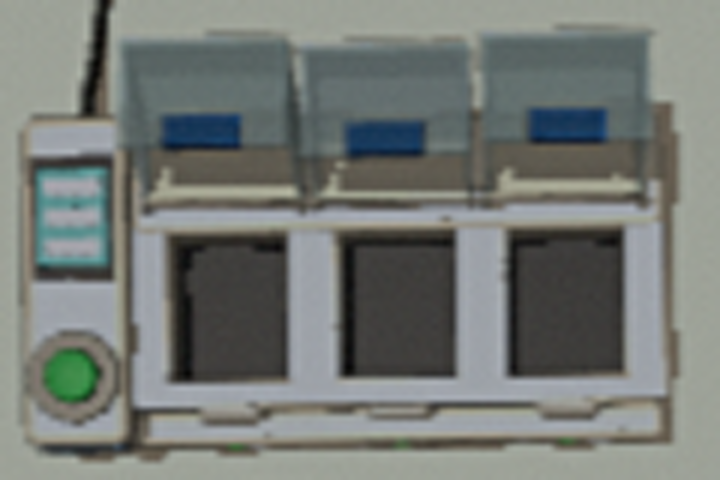

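View pics/side1.png

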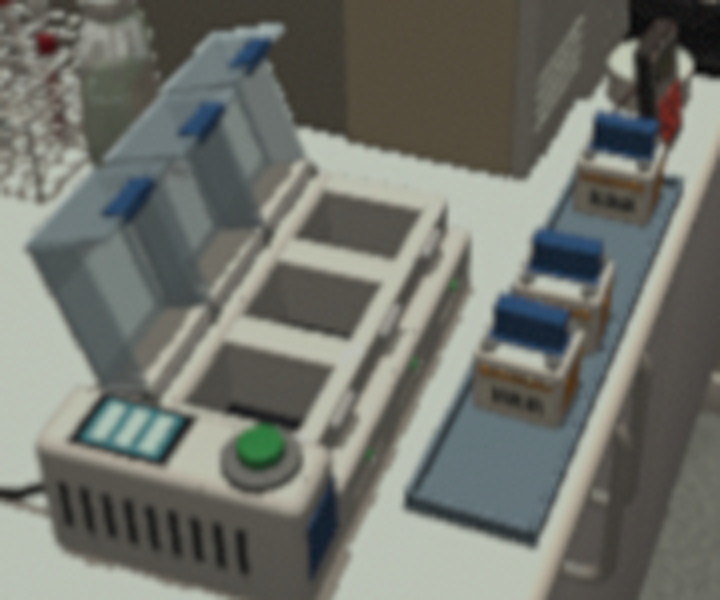

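The top crop shows three rim openings at crop x 167–288, 340–457 and 510–624, y about 228–380, with covers open behind. The side crop shows the bay rims, the covers' blue tabs and the three packs with clear blue bars. The tray has the packs at its middle and right. I'll loosen the bar mask for the top view and triangulate.

```bash
python3 - <<'E'
from h import *
np.set_printoptions(precision=4,suppress=True)
t,s=grab("top"),grab("side")
h=cv2.cvtColor(t["frame"],cv2.COLOR_RGB2HSV)
print("bar hsv",h[232,299:310].tolist())
BT=((104,120,60),(125,255,255))
bt=sorted(blobs(t,(104,110,50),(125,255,255),(262,212,395,250),8),key=lambda b:b["c"][0]); bs=sorted(blobs(s,*BLUE,(305,165,385,260),8),key=lambda b:-b["c"][1])
for b in bt: print("top",b["c"],b["a"],plane(t,[b["c"]],.074),plane(t,b["box"],.074)[:,:2].tolist())
for a,b in zip(bt,bs): print("bar tri",tri(t,a["c"],s,b["c"]))
k=tri(t,(236.5,197),s,(269.6,261.1));print("key",k)
T=lambda x,y:((x+.5)/6-.5+225,(y+.5)/6-.5+135); S=lambda x,y:((x+.5)/4-.5+205,(y+.5)/4-.5+150)
for n,a,b in(("b3 -y back",(624,227),(332,192)),("b3 -y front",(624,376),(420,210)),("b2 -y back",(457,228),(285,262)),("b2 -y front",(457,378),(380,283)),("b1 -y front",(288,380),(335,365))):
    print(n,tri(t,T(*a),s,S(*b)))
C=[plane(t,[T(x,y) for x,y in q],.07) for q in([(167,232),(288,232),(288,380),(167,380)],[(340,228),(457,228),(457,378),(340,378)],[(510,227),(624,227),(624,376),(510,376)])]
for c in C: print("bay",c.mean(0),np.linalg.norm(c[0]-c[1]),np.linalg.norm(c[1]-c[2]))
d=C[0].mean(0)-C[2].mean(0); print("yaw",np.degrees(np.arctan2(-d[0],d[1])),np.linalg.norm(d))
# tray
for b in blobs(t,(95,40,40),(112,160,200),(255,212,400,250),300): print("tray",b["a"],plane(t,b["box"],.014)[:,:2].tolist())
# red rim both views: corners
for d,bx in((t,(150,180,235,250)),(s,(200,300,330,400))):
    b=max(blobs(d,(0,130,40),(10,255,255),bx,200),key=lambda b:b["a"]); print("red",cv2.approxPolyDP(b["cnt"].astype(np.int32),5,True)[:,0].tolist())
E
```

```text
bar hsv [[107, 74, 113], [105, 117, 129], [105, 115, 135], [105, 112, 132], [105, 116, 132], [105, 146, 115], [105, 148, 79], [17, 21, 84], [114, 8, 150], [106, 19, 172], [10, 5, 142]]
top (302.42105263157896, 230.89473684210526) 76.0 [[0.4677 0.1757 0.074 ]] [[0.4881154309070155, 0.18526921245717692], [0.4885459260026982, 0.16957956517111597], [0.4467845718410039, 0.16839294871909935], [0.44636205775052135, 0.18406331952852759]]
top (327.41062801932367, 232.59178743961354) 69.0 [[0.4651 0.1103 0.074 ]] [[0.48475596455190606, 0.1171011364099217], [0.48511601537115273, 0.10401029158449028], [0.44594620122619794, 0.10297378499679569], [0.4455913514194731, 0.1160494410588764]]
top (379.51454138702456, 233.4519015659955) 74.5 [[ 0.4666 -0.0263  0.074 ]] [[0.48590251497347203, -0.019218557022434246], [0.4862662657095261, -0.032328834457528155], [0.44706078634683905, -0.03320606775419699], [0.446700122627755, -0.020111117795847205]]
bar tri (array([0.4672, 0.1758, 0.0638]), np.float64(0.0007271136974255446))
bar tri (array([0.4655, 0.1101, 0.0654]), np.float64(0.0011515058350334711))
bar t
[... 205 characters left out ...]
.004892083561853507))
b3 -y front (array([0.559 , 0.1096, 0.0647]), np.float64(0.00184461057398691))
b2 -y back (array([0.6194, 0.1838, 0.0615]), np.float64(0.004761964485859087))
b2 -y front (array([0.5558, 0.183 , 0.064 ]), np.float64(0.0011872792717211899))
b1 -y front (array([0.5522, 0.2569, 0.0651]), np.float64(9.127457394692679e-05))
bay [0.5837 0.284  0.07  ] 0.05294132939115538 0.06496528900527634
bay [0.5872 0.2092 0.07  ] 0.05130807944547286 0.0659087462255313
bay [0.5899 0.1354 0.07  ] 0.05007837309288171 0.0655212245454754
yaw 2.399978847005346 0.14874627848422706
red [[213, 193], [167, 198], [171, 239], [218, 233]]
red [[248, 313], [219, 376], [222, 384], [287, 399], [305, 325]]
```

```bash
cat > go.py <<'E'
import sys; from h import *
s=manip.get_state(); Rm=rot(s["ee_rot"]).as_matrix()
yaw=np.degrees(np.arctan2(-Rm[0,1],Rm[1,1])); p=s["position"]
print("t %.1f pos"%s["clock"],p.round(4),"yaw %.1f z"%yaw,Rm[:,2].round(3),"F",s["contact_force"].round(2),"w %.4f g %.1f"%(s["width"],s["gripper_force"]),"q",s["qpos"].round(2))
a=list(map(float,sys.argv[1:]))
for i in range(0,len(a),4):
    x,y,z,w=a[i:i+4]; D=np.array([x,y,z])-p; r=np.radians(w); c,q=np.cos(r),np.sin(r)
    d=np.array([-(D[0]*c+D[1]*q),-D[0]*q+D[1]*c,-D[2]])
    print("rz %.2f then d"%(yaw-w),d.round(4),"rows>=",int(np.ceil(np.linalg.norm(d)/.04))); p=np.array([x,y,z]); yaw=w
E
python3 go.py .467 .176 .16 1.5 .467 .176 .054 1.5
```

```text
t 0.3 pos [0.1785 0.5464 0.231 ] yaw -18.1 z [-0. -0. -1.] F [-0.08  0.02 -1.23] w 0.0852 g 0.0 q [ 1.13  0.28  1.51 -0.    1.36 -0.12]
rz -19.59 then d [-0.2787 -0.3779  0.071 ] rows>= 12
rz 0.00 then d [-0.     0.     0.106] rows>= 3
```

```bash
python3 -m pendant '[{"rz":-6.5,"hand":0.04},{"rz":-6.5},{"rz":-6.6},{"dx":-0.017,"dy":-0.024,"dz":0.002},{"dx":-0.017,"dy":-0.024,"dz":0.002},{"dx":-0.017,"dy":-0.024,"dz":0.002},{"dx":-0.017,"dy":-0.024,"dz":0.002},{"dx":-0.017,"dy":-0.024,"dz":0.002},{"dx":-0.017,"dy":-0.024,"dz":0.002},{"dx":-0.017,"dy":-0.024,"dz":0.002},{"dx":-0.017,"dy":-0.024,"dz":0.002},{"dx":-0.017,"dy":-0.024,"dz":0.002}]' 40
python3 -m pendant '[{"dx":-0.018,"dy":-0.0235,"dz":0.007},{"dx":-0.018,"dy":-0.0235,"dz":0.007},{"dx":-0.018,"dy":-0.0235,"dz":0.007},{"dx":-0.018,"dy":-0.0235,"dz":0.007},{"dx":-0.018,"dy":-0.0235,"dz":0.008},{"dx":-0.018,"dy":-0.0235,"dz":0.008},{"dx":-0.017,"dy":-0.0209,"dz":0.008},{},{}]'
python3 go.py .467 .176 .16 1.5 .467 .176 .054 1.5
python3 - <<'E'
from h import *
t,s=grab("top","top2"),grab("side","side2")
for b in blobs(s,*BLUE,(305,165,385,260),8): print("side",np.round(b["c"],1),b["a"])
E
```

```text
t 0.3 pos [0.1785 0.5464 0.231 ] yaw -18.1 z [-0. -0. -1.] F [-0.08  0.02 -1.23] w 0.0852 g 0.0 q [ 1.13  0.28  1.51 -0.    1.36 -0.12]
rz -19.59 then d [-0.2787 -0.3779  0.071 ] rows>= 12
rz 0.00 then d [-0.     0.     0.106] rows>= 3
side [337.6 227.8] 42.5
side [346.2 210.7] 34.5
side [362.5 181.2] 18.5invalid input
invalid input
```

View pics/side2.png

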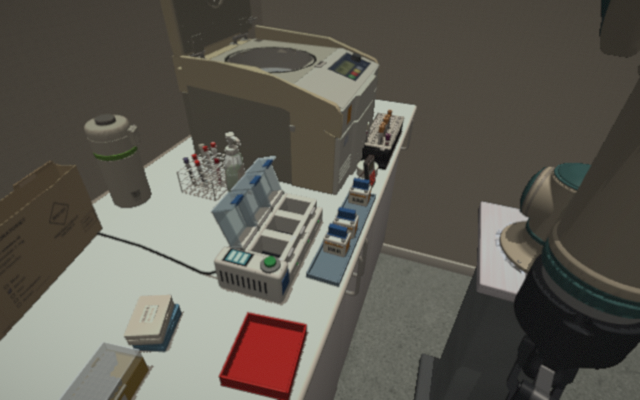

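The picture shows that nothing has moved. The rows were refused, probably because every key has to be present, so I'll test with one full row.

```bash
python3 -m pendant '[{"dx":0,"dy":0,"dz":0,"rx":0,"ry":0,"rz":-6.5,"hand":0.04},{"dx":0,"dy":0,"dz":0,"rx":0,"ry":0,"rz":-6.5,"hand":0.04},{"dx":0,"dy":0,"dz":0,"rx":0,"ry":0,"rz":-6.6,"hand":0.04}]' 40
```

```text
clock: 0.65
position: [0.1786, 0.5466, 0.2313]
ee_rot: [0.0, -0.016, 1.0, 0.0]
contact_force: [0.4, -0.1, -0.5]
width: 0.0516
gripper_force: 0.0
```

```bash
python3 -m pendant '[{"dx":-0.023,"dy":-0.031,"dz":0.006,"rx":0,"ry":0,"rz":0,"hand":0.04},{"dx":-0.023,"dy":-0.031,"dz":0.006,"rx":0,"ry":0,"rz":0,"hand":0.04},{"dx":-0.023,"dy":-0.031,"dz":0.006,"rx":0,"ry":0,"rz":0,"hand":0.04},{"dx":-0.023,"dy":-0.031,"dz":0.006,"rx":0,"ry":0,"rz":0,"hand":0.04},{"dx":-0.023,"dy":-0.031,"dz":0.006,"rx":0,"ry":0,"rz":0,"hand":0.04},{"dx":-0.023,"dy":-0.031,"dz":0.006,"rx":0,"ry":0,"rz":0,"hand":0.04},{"dx":-0.023,"dy":-0.031,"dz":0.006,"rx":0,"ry":0,"rz":0,"hand":0.04},{"dx":-0.023,"dy":-0.031,"dz":0.006,"rx":0,"ry":0,"rz":0,"hand":0.04},{"dx":-0.023,"dy":-0.031,"dz":0.006,"rx":0,"ry":0,"rz":0,"hand":0.04},{"dx":-0.023,"dy":-0.031,"dz":0.006,"rx":0,"ry":0,"rz":0,"hand":0.04},{"dx":-0.023,"dy":-0.031,"dz":0.006,"rx":0,"ry":0,"rz":0,"hand":0.04},{"dx":-0.023,"dy":-0.031,"dz":0.005,"rx":0,"ry":0,"rz":0,"hand":0.04}]' 40 >/dev/null
python3 -m pendant '[{"dx":0,"dy":0,"dz":0,"rx":0,"ry":0,"rz":0,"hand":0.04},{"dx":0,"dy":0,"dz":0,"rx":0,"ry":0,"rz":0,"hand":0.04}]' 
python3 go.py .467 .176 .16 1.5 .467 .176 .054 1.5
```

```text
clock: 1.82
position: [0.4653, 0.1804, 0.1599]
ee_rot: [-0.0, -0.011, 1.0, 0.0]
contact_force: [-1.1, 0.7, 0.4]
width: 0.0402
gripper_force: 0.0
t 1.8 pos [0.4653 0.1804 0.1599] yaw 1.3 z [-0.001  0.    -1.   ] F [-1.06  0.68  0.39] w 0.0402 g 0.0 q [ 0.23  0.22  1.78  0.    1.15 -1.36]
rz -0.24 then d [-0.0016 -0.0044 -0.0001] rows>= 1
rz 0.00 then d [-0.     0.     0.106] rows>= 3
```

```bash
python3 -m pendant '[{"dx":-0.0016,"dy":-0.0044,"dz":0.02,"rx":0,"ry":0,"rz":0,"hand":0.04},{"dx":0,"dy":0,"dz":0.03,"rx":0,"ry":0,"rz":0,"hand":0.04},{"dx":0,"dy":0,"dz":0.03,"rx":0,"ry":0,"rz":0,"hand":0.04},{"dx":0,"dy":0,"dz":0.016,"rx":0,"ry":0,"rz":0,"hand":0.04},{"dx":0,"dy":0,"dz":0.009,"rx":0,"ry":0,"rz":0,"hand":0.04},{"dx":0,"dy":0,"dz":0,"rx":0,"ry":0,"rz":0,"hand":0.04}]'
python3 -m pendant '[{"dx":0,"dy":0,"dz":0,"rx":0,"ry":0,"rz":0,"hand":0.0},{"dx":0,"dy":0,"dz":0,"rx":0,"ry":0,"rz":0,"hand":0.0},{"dx":0,"dy":0,"dz":0,"rx":0,"ry":0,"rz":0,"hand":0.0},{"dx":0,"dy":0,"dz":0,"rx":0,"ry":0,"rz":0,"hand":0.0},{"dx":0,"dy":0,"dz":0,"rx":0,"ry":0,"rz":0,"hand":0.0}]' 40; python3 go.py .467 .176 .14 1.5; python3 -c "
from h import *
grab('side','side3')"
```

```text
clock: 2.32
position: [0.464, 0.1784, 0.0538]
ee_rot: [-0.002, -0.014, 1.0, -0.0]
contact_force: [-0.4, 1.5, -0.6]
width: 0.04
gripper_force: 0.0
clock: 2.73
position: [0.4672, 0.1782, 0.0567]
ee_rot: [0.002, -0.013, 1.0, 0.001]
contact_force: [0.1, 1.6, 5.3]
width: 0.0127
gripper_force: 41.2
t 2.7 pos [0.4672 0.1782 0.0567] yaw 1.5 z [ 0.003  0.001 -1.   ] F [0.08 1.61 5.25] w 0.0127 g 41.2 q [ 0.22  0.33  1.92  0.    0.89 -1.37]
rz -0.01 then d [ 0.0002 -0.0022 -0.0833] rows>= 3
```

```bash
python3 -m pendant '[{"dx":0,"dy":0,"dz":-0.03,"rx":0,"ry":0,"rz":0,"hand":0.0},{"dx":0,"dy":0,"dz":-0.04,"rx":0,"ry":0,"rz":0,"hand":0.0},{"dx":0,"dy":0,"dz":-0.03,"rx":0,"ry":0,"rz":0,"hand":0.0},{"dx":0,"dy":0,"dz":-0.01,"rx":0,"ry":0,"rz":0,"hand":0.0},{"dx":0,"dy":0,"dz":0,"rx":0,"ry":0,"rz":0,"hand":0.0},{"dx":0,"dy":0,"dz":0,"rx":0,"ry":0,"rz":0,"hand":0.0}]'
for i in 1 2 3 4 5; do python3 -m pendant '[{"dx":0,"dy":0,"dz":0,"rx":0,"ry":0,"rz":0,"hand":0.0}]' | grep contact; done
python3 - <<'E'
from h import *
np.set_printoptions(precision=4,suppress=True)
F=[]
for i in range(8):
    d=grab("side","side4"); F.append(manip.get_state()["contact_force"])
print(np.mean(F,0),np.std(F,0))
E
python3 go.py .5837 .284 .16 2.4 .5837 .284 .074 2.4
```

```text
clock: 3.28
position: [0.4655, 0.1774, 0.1649]
ee_rot: [-0.0, -0.013, 1.0, -0.0]
contact_force: [-0.9, -0.8, -0.4]
width: 0.0132
gripper_force: 40.3
contact_force: [-0.4, -0.1, -0.4]
contact_force: [0.9, -0.7, -0.8]
contact_force: [-0.2, -0.7, -0.0]
contact_force: [0.2, 0.2, -0.7]
contact_force: [-0.8, -0.0, -0.6]
[ 0.2636 -0.3096 -0.8884] [0.3284 0.5988 0.5986]
t 4.1 pos [0.466  0.1776 0.1654] yaw 1.5 z [ 0.  0. -1.] F [ 0.95 -0.2  -0.76] w 0.0130 g 40.3 q [ 0.22  0.21  1.77  0.    1.16 -1.37]
rz -0.89 then d [-0.122   0.1013  0.0054] rows>= 4
rz 0.00 then d [-0.     0.     0.086] rows>= 3
```

View pics/side4.png

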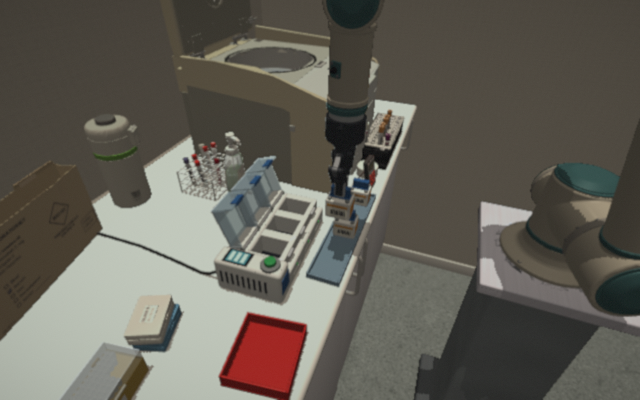

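Side view: the pack is lifted at (338,205), and B and C stay in the tray. The load is about 0.8 N, so A is spent and goes to the red tray.

```bash
python3 go.py .4957 .4999 .164 8.1 .4957 .4999 .058 8.1
```

```text
t 4.1 pos [0.466  0.1776 0.1654] yaw 1.5 z [ 0.  0. -1.] F [ 0.95 -0.2  -0.76] w 0.0130 g 40.3 q [ 0.22  0.21  1.77  0.    1.16 -1.37]
rz -6.59 then d [-0.0748  0.3149  0.0014] rows>= 9
rz 0.00 then d [-0.     0.     0.106] rows>= 3
```

```bash
python3 -m pendant '[{"dx":0,"dy":0,"dz":0,"rx":0,"ry":0,"rz":-6.6,"hand":0.0},{"dx":-0.0075,"dy":0.0315,"dz":0,"rx":0,"ry":0,"rz":0,"hand":0.0},{"dx":-0.0075,"dy":0.0315,"dz":0,"rx":0,"ry":0,"rz":0,"hand":0.0},{"dx":-0.0075,"dy":0.0315,"dz":0,"rx":0,"ry":0,"rz":0,"hand":0.0},{"dx":-0.0075,"dy":0.0315,"dz":0,"rx":0,"ry":0,"rz":0,"hand":0.0},{"dx":-0.0075,"dy":0.0315,"dz":0,"rx":0,"ry":0,"rz":0,"hand":0.0},{"dx":-0.0075,"dy":0.0315,"dz":0,"rx":0,"ry":0,"rz":0,"hand":0.0},{"dx":-0.0075,"dy":0.0315,"dz":0,"rx":0,"ry":0,"rz":0,"hand":0.0},{"dx":-0.0075,"dy":0.0315,"dz":0,"rx":0,"ry":0,"rz":0,"hand":0.0},{"dx":-0.0075,"dy":0.0315,"dz":0,"rx":0,"ry":0,"rz":0,"hand":0.0},{"dx":-0.0075,"dy":0.0315,"dz":0,"rx":0,"ry":0,"rz":0,"hand":0.0},{"dx":0,"dy":0,"dz":0,"rx":0,"ry":0,"rz":0,"hand":0.0}]' >/dev/null
python3 -m pendant '[{"dx":0,"dy":0,"dz":0,"rx":0,"ry":0,"rz":0,"hand":0.0},{"dx":0,"dy":0,"dz":0,"rx":0,"ry":0,"rz":0,"hand":0.0}]' >/dev/null
python3 go.py .4957 .4999 .164 8.1 .4957 .4999 .058 8.1
```

```text
t 5.3 pos [0.4955 0.4995 0.1648] yaw 8.1 z [-0.001 -0.001 -1.   ] F [ 0.13  0.67 -1.13] w 0.0133 g 40.3 q [ 0.69  0.51  1.3  -0.    1.33 -1.02]
rz 0.03 then d [-0.0003  0.0003  0.0008] rows>= 1
rz 0.00 then d [-0.     0.     0.106] rows>= 3
```

```bash
python3 -m pendant '[{"dx":0,"dy":0,"dz":0.035,"rx":0,"ry":0,"rz":0,"hand":0.0},{"dx":0,"dy":0,"dz":0.035,"rx":0,"ry":0,"rz":0,"hand":0.0},{"dx":0,"dy":0,"dz":0.02,"rx":0,"ry":0,"rz":0,"hand":0.0},{"dx":0,"dy":0,"dz":0.01,"rx":0,"ry":0,"rz":0,"hand":0.0},{"dx":0,"dy":0,"dz":0.006,"rx":0,"ry":0,"rz":0,"hand":0.0},{"dx":0,"dy":0,"dz":0.0,"rx":0,"ry":0,"rz":0,"hand":0.0},{"dx":0,"dy":0,"dz":0.0,"rx":0,"ry":0,"rz":0,"hand":0.0}]'
python3 -m pendant '[{"dx":0,"dy":0,"dz":0,"rx":0,"ry":0,"rz":0,"hand":0.035},{"dx":0,"dy":0,"dz":0,"rx":0,"ry":0,"rz":0,"hand":0.035},{"dx":0,"dy":0,"dz":0,"rx":0,"ry":0,"rz":0,"hand":0.035},{"dx":0,"dy":0,"dz":-0.01,"rx":0,"ry":0,"rz":0,"hand":0.035},{"dx":0,"dy":0,"dz":-0.03,"rx":0,"ry":0,"rz":0,"hand":0.035},{"dx":0,"dy":0,"dz":-0.04,"rx":0,"ry":0,"rz":0,"hand":0.035},{"dx":0,"dy":0,"dz":-0.03,"rx":0,"ry":0,"rz":0,"hand":0.035},{"dx":0,"dy":0,"dz":0,"rx":0,"ry":0,"rz":0,"hand":0.035}]'
python3 - <<'E'
from h import *
np.set_printoptions(precision=4,suppress=True)
t,s=grab("top","top5"),grab("side","side5")
for b in blobs(t,(104,110,50),(125,255,255),(155,180,395,250),8): print("top",b["c"],b["a"],plane(t,[b["c"]],.074),plane(t,b["box"],.074)[:,:2].tolist())
for b in blobs(s,*BLUE,(305,165,385,260),8): print("side",np.round(b["c"],1),b["a"])
E
python3 go.py .4655 .110 .16 1.5
```

```text
clock: 5.85
position: [0.4968, 0.5002, 0.0608]
ee_rot: [0.001, -0.07, 0.998, 0.001]
contact_force: [-0.1, -0.7, -0.7]
width: 0.0131
gripper_force: 40.3
clock: 6.52
position: [0.4992, 0.5031, 0.179]
ee_rot: [0.006, -0.071, 0.997, 0.005]
contact_force: [0.4, 1.5, 1.4]
width: 0.0351
gripper_force: 0.0
top (379.51454138702456, 233.4519015659955) 74.5 [[ 0.4666 -0.0263  0.074 ]] [[0.48590251497347203, -0.019218557022434246], [0.4862662657095261, -0.032328834457528155], [0.44706078634683905, -0.03320606775419699], [0.446700122627755, -0.020111117795847205]]
top (327.4931506849315, 232.30365296803654) 73.0 [[0.4659 0.1101 0.074 ]] [[0.48475596455190606, 0.1171011364099217], [0.48511601537115273, 0.10401029158449028], [0.44594620122619794, 0.10297378499679569], [0.4455913514194731, 0.1160494410588764]]
top (179.3111111111111, 221.3111111111111) 15.0 [[0.4841 0.4967 0.074 ]] [[0.4898998732277495, 0.5028936611627375], [0.49018002903498087, 0.492559273111129], [0.4771809682402929, 0.4920685763218316], [0.4769037771191237, 0.5023991843893649]]
side [346.3 210.8] 39.0
side [362.5 181.3] 21.0
t 6.6 pos [0.4967 0.5009 0.1727] yaw 8.1 z [ 0.004  0.004 -1.   ] F [-0.09 -0.97  0.15] w 0.0352 g 0.0 q [ 0.69  0.5   1.29  0.    1.34 -1.02]
rz 6.62 then d [ 0.0414 -0.39    0.0127] rows>= 10
```

View pics/top5.png

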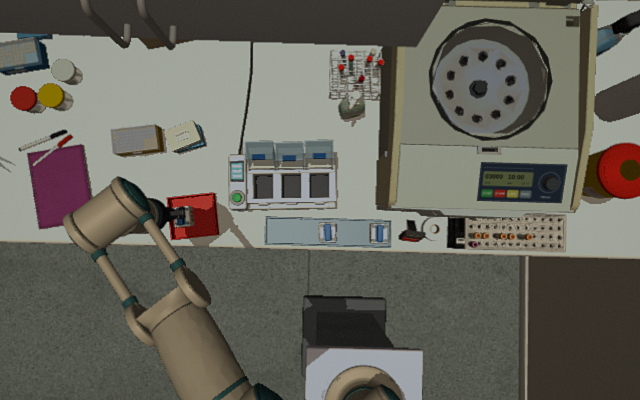

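Top view: pack A is in the red tray at about (180,220) under the gripper, with B at (327,232) and C at (379,233) unmoved. Going for B.

```bash
python3 -m pendant '[{"dx":0,"dy":0,"dz":0,"rx":0,"ry":0,"rz":6.6,"hand":0.04},{"dx":0.004,"dy":-0.039,"dz":0.001,"rx":0,"ry":0,"rz":0,"hand":0.04},{"dx":0.004,"dy":-0.039,"dz":0.001,"rx":0,"ry":0,"rz":0,"hand":0.04},{"dx":0.004,"dy":-0.039,"dz":0.001,"rx":0,"ry":0,"rz":0,"hand":0.04},{"dx":0.004,"dy":-0.039,"dz":0.001,"rx":0,"ry":0,"rz":0,"hand":0.04},{"dx":0.004,"dy":-0.039,"dz":0.001,"rx":0,"ry":0,"rz":0,"hand":0.04},{"dx":0.004,"dy":-0.039,"dz":0.001,"rx":0,"ry":0,"rz":0,"hand":0.04},{"dx":0.004,"dy":-0.039,"dz":0.001,"rx":0,"ry":0,"rz":0,"hand":0.04},{"dx":0.004,"dy":-0.039,"dz":0.001,"rx":0,"ry":0,"rz":0,"hand":0.04},{"dx":0.004,"dy":-0.039,"dz":0.001,"rx":0,"ry":0,"rz":0,"hand":0.04},{"dx":0.004,"dy":-0.039,"dz":0.001,"rx":0,"ry":0,"rz":0,"hand":0.04},{"dx":0,"dy":0,"dz":0,"rx":0,"ry":0,"rz":0,"hand":0.04}]' >/dev/null
python3 -m pendant '[{"dx":0,"dy":0,"dz":0,"rx":0,"ry":0,"rz":0,"hand":0.04},{"dx":0,"dy":0,"dz":0,"rx":0,"ry":0,"rz":0,"hand":0.04}]' >/dev/null
python3 - <<'E'
from h import *
np.set_printoptions(precision=4,suppress=True)
t,s=grab("top"),grab("side")
for b in blobs(t,(104,110,50),(125,255,255),(155,180,395,250),8): print("top",np.round(b["c"],1),b["a"],plane(t,[b["c"]],.074))
for b in blobs(s,*BLUE,(200,165,385,400),8): print("side",np.round(b["c"],1),b["a"])
E
python3 go.py .4658 .110 .16 1.5 .4658 .110 .056 1.5
```

```text
top [379.9 233.3] 62.0 [[ 0.4671 -0.0273  0.074 ]]
top [179.  216.2] 62.0 [[0.4973 0.4979 0.074 ]]
side [257.5 356.8] 20.5
side [258.5 346.9] 151.0
side [342.8 210.1] 9.0
side [237.2 199. ] 28.5
side [362.7 181.2] 17.0
side [255.2 179.7] 19.0
t 7.9 pos [0.466  0.1102 0.159 ] yaw 1.6 z [-0.001  0.001 -1.   ] F [ 0.36  0.03 -0.52] w 0.0398 g 0.0 q [ 0.09  0.19  1.82  0.    1.14 -1.51]
rz 0.08 then d [ 0.0002 -0.0002 -0.001 ] rows>= 1
rz 0.00 then d [-0.     0.     0.104] rows>= 3
```

```bash
python3 -m pendant '[{"dx":0,"dy":0,"dz":0.02,"rx":0,"ry":0,"rz":0,"hand":0.04},{"dx":0,"dy":0,"dz":0.03,"rx":0,"ry":0,"rz":0,"hand":0.04},{"dx":0,"dy":0,"dz":0.03,"rx":0,"ry":0,"rz":0,"hand":0.04},{"dx":0,"dy":0,"dz":0.015,"rx":0,"ry":0,"rz":0,"hand":0.04},{"dx":0,"dy":0,"dz":0.007,"rx":0,"ry":0,"rz":0,"hand":0.04},{"dx":0,"dy":0,"dz":0,"rx":0,"ry":0,"rz":0,"hand":0.04}]'
python3 -m pendant '[{"dx":0,"dy":0,"dz":0,"rx":0,"ry":0,"rz":0,"hand":0.0},{"dx":0,"dy":0,"dz":0,"rx":0,"ry":0,"rz":0,"hand":0.0},{"dx":0,"dy":0,"dz":0,"rx":0,"ry":0,"rz":0,"hand":0.0},{"dx":0,"dy":0,"dz":0,"rx":0,"ry":0,"rz":0,"hand":0.0},{"dx":0,"dy":0,"dz":0,"rx":0,"ry":0,"rz":0,"hand":0.0}]' 50
python3 -m pendant '[{"dx":0,"dy":0,"dz":-0.03,"rx":0,"ry":0,"rz":0,"hand":0.0},{"dx":0,"dy":0,"dz":-0.04,"rx":0,"ry":0,"rz":0,"hand":0.0},{"dx":0,"dy":0,"dz":-0.03,"rx":0,"ry":0,"rz":0,"hand":0.0},{"dx":0,"dy":0,"dz":-0.01,"rx":0,"ry":0,"rz":0,"hand":0.0},{"dx":0,"dy":0,"dz":0,"rx":0,"ry":0,"rz":0,"hand":0.0},{"dx":0,"dy":0,"dz":0,"rx":0,"ry":0,"rz":0,"hand":0.0}]'
for i in 1 2 3 4 5 6 7 8; do python3 -m pendant '[{"dx":0,"dy":0,"dz":0,"rx":0,"ry":0,"rz":0,"hand":0.0}]' | grep contact; done
python3 go.py .5837 .284 .164 2.4 .5837 .284 .08 2.4
```

```text
clock: 8.38
position: [0.4649, 0.1102, 0.0557]
ee_rot: [-0.002, -0.014, 1.0, -0.0]
contact_force: [0.1, -0.1, 1.3]
width: 0.04
gripper_force: 0.0
clock: 8.8
position: [0.4672, 0.1096, 0.0584]
ee_rot: [0.001, -0.013, 1.0, 0.0]
contact_force: [0.3, 1.2, 4.1]
width: 0.0128
gripper_force: 54.0
clock: 9.3
position: [0.4653, 0.1089, 0.1666]
ee_rot: [-0.0, -0.013, 1.0, -0.0]
contact_force: [-0.3, -0.4, -3.6]
width: 0.0124
gripper_force: 53.3
contact_force: [-0.9, 0.7, -3.4]
contact_force: [-0.3, 0.3, -2.6]
contact_force: [-0.4, 0.2, -2.6]
contact_force: [-0.7, -0.4, -2.8]
contact_force: [0.1, 0.8, -2.7]
contact_force: [-0.4, -0.4, -2.2]
contact_force: [0.9, 0.1, -2.6]
contact_force: [-0.2, 0.1, -2.2]
t 10.0 pos [0.4661 0.1091 0.1673] yaw 1.5 z [-0.  0. -1.] F [-0.18  0.05 -2.24] w 0.0126 g 53.3 q [ 0.08  0.18  1.81  0.    1.16 -1.51]
rz -0.89 then d [-0.1248  0.1698  0.0033] rows>= 6
rz 0.00 then d [-0.     0.     0.084] rows>= 3
```

B pulls 2.6 N, so it is full. It goes to bay 2.

```bash
python3 go.py .5868 .2092 .167 2.4 | tail -1; python3 -m pendant '[{"dx":0,"dy":0,"dz":0,"rx":0,"ry":0,"rz":-0.9,"hand":0.0},{"dx":-0.025,"dy":0.019,"dz":0,"rx":0,"ry":0,"rz":0,"hand":0.0},{"dx":-0.025,"dy":0.019,"dz":0,"rx":0,"ry":0,"rz":0,"hand":0.0},{"dx":-0.025,"dy":0.019,"dz":0,"rx":0,"ry":0,"rz":0,"hand":0.0},{"dx":-0.025,"dy":0.019,"dz":0,"rx":0,"ry":0,"rz":0,"hand":0.0},{"dx":-0.025,"dy":0.019,"dz":0,"rx":0,"ry":0,"rz":0,"hand":0.0},{"dx":0,"dy":0,"dz":0,"rx":0,"ry":0,"rz":0,"hand":0.0},{"dx":0,"dy":0,"dz":0,"rx":0,"ry":0,"rz":0,"hand":0.0},{"dx":0,"dy":0,"dz":0,"rx":0,"ry":0,"rz":0,"hand":0.0}]' >/dev/null; python3 go.py .5868 .2092 .167 2.4 .5868 .2092 .077 2.4
python3 -c "
from h import *
d=grab('side'); cv2.imwrite('pics/side6.png',cv2.resize(d['frame'][120:300,180:380,::-1],None,fx=3,fy=3))"
```

```text
rz -0.89 then d [-0.1247  0.0949  0.0003] rows>= 4
t 10.7 pos [0.5862 0.2091 0.1667] yaw 2.5 z [-0.002 -0.001 -1.   ] F [-1.19 -0.12 -3.13] w 0.0125 g 53.3 q [ 0.23  0.39  1.5  -0.    1.26 -1.38]
rz 0.05 then d [-0.0006  0.0001 -0.0003] rows>= 1
rz 0.00 then d [-0.    0.    0.09] rows>= 3
```

View pics/side6.png

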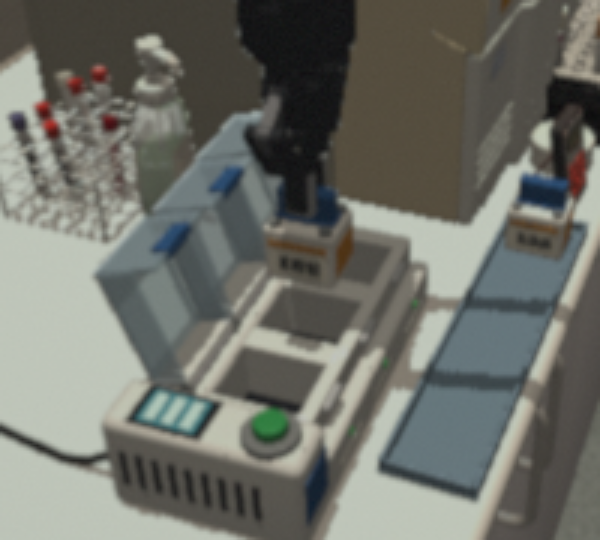

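The side crop shows the pack hanging level above the middle bay at (310,230), aligned with it. Descending.

```bash
python3 -m pendant '[{"dx":0,"dy":0,"dz":0.02,"rx":0,"ry":0,"rz":0,"hand":0.0},{"dx":0,"dy":0,"dz":0.02,"rx":0,"ry":0,"rz":0,"hand":0.0},{"dx":0,"dy":0,"dz":0.01,"rx":0,"ry":0,"rz":0,"hand":0.0},{"dx":0,"dy":0,"dz":0.005,"rx":0,"ry":0,"rz":0,"hand":0.0},{"dx":0,"dy":0,"dz":0.005,"rx":0,"ry":0,"rz":0,"hand":0.0}]'
python3 -m pendant '[{"dx":0,"dy":0,"dz":0.01,"rx":0,"ry":0,"rz":0,"hand":0.0},{"dx":0,"dy":0,"dz":0.01,"rx":0,"ry":0,"rz":0,"hand":0.0},{"dx":0,"dy":0,"dz":0.005,"rx":0,"ry":0,"rz":0,"hand":0.0},{"dx":0,"dy":0,"dz":0.002,"rx":0,"ry":0,"rz":0,"hand":0.0},{"dx":0,"dy":0,"dz":0.0,"rx":0,"ry":0,"rz":0,"hand":0.0},{"dx":0,"dy":0,"dz":0.0,"rx":0,"ry":0,"rz":0,"hand":0.0}]'
```

```text
clock: 11.18
position: [0.5866, 0.2088, 0.1072]
ee_rot: [-0.0, -0.021, 1.0, -0.0]
contact_force: [0.3, 0.5, -3.2]
width: 0.0127
gripper_force: 53.2
clock: 11.68
position: [0.5872, 0.2094, 0.0804]
ee_rot: [0.0, -0.021, 1.0, 0.0]
contact_force: [0.2, -0.3, -2.6]
width: 0.0126
gripper_force: 53.2
```

```bash
for i in 1 2; do python3 -m pendant '[{"dx":0,"dy":0,"dz":0.002,"rx":0,"ry":0,"rz":0,"hand":0.0},{"dx":0,"dy":0,"dz":0.0,"rx":0,"ry":0,"rz":0,"hand":0.0}]' | egrep "pos|cont"; done
```

```text
position: [0.5872, 0.2094, 0.0785]
contact_force: [-0.2, -0.1, -2.1]
position: [0.5873, 0.2094, 0.0765]
contact_force: [-0.1, -0.3, -2.6]
```

```bash
for i in 1 2; do python3 -m pendant '[{"dx":0,"dy":0,"dz":0.002,"rx":0,"ry":0,"rz":0,"hand":0.0},{"dx":0,"dy":0,"dz":0.0,"rx":0,"ry":0,"rz":0,"hand":0.0}]' | egrep "pos|cont"; done
```

```text
position: [0.5874, 0.2097, 0.0763]
contact_force: [-1.4, 0.0, 7.8]
position: [0.5873, 0.2099, 0.0762]
contact_force: [-5.5, 0.6, 17.5]
```

```bash
python3 -m pendant '[{"dx":0,"dy":0,"dz":-0.003,"rx":0,"ry":0,"rz":0,"hand":0.0},{"dx":0,"dy":0,"dz":0,"rx":0,"ry":0,"rz":0,"hand":0.035},{"dx":0,"dy":0,"dz":0,"rx":0,"ry":0,"rz":0,"hand":0.035},{"dx":0,"dy":0,"dz":0,"rx":0,"ry":0,"rz":0,"hand":0.035},{"dx":0,"dy":0,"dz":-0.01,"rx":0,"ry":0,"rz":0,"hand":0.035},{"dx":0,"dy":0,"dz":-0.03,"rx":0,"ry":0,"rz":0,"hand":0.035},{"dx":0,"dy":0,"dz":-0.04,"rx":0,"ry":0,"rz":0,"hand":0.035},{"dx":0,"dy":0,"dz":-0.01,"rx":0,"ry":0,"rz":0,"hand":0.035},{"dx":0,"dy":0,"dz":0,"rx":0,"ry":0,"rz":0,"hand":0.035}]' | grep pos
python3 - <<'E'
from h import *
np.set_printoptions(precision=4,suppress=True)
t,s=grab("top"),grab("side")
for b in blobs(t,(104,110,50),(125,255,255),(155,180,400,250),8): print("top",np.round(b["c"],1),b["a"],plane(t,[b["c"]],.074),plane(t,b["box"],.074)[:,:2].tolist())
for b in blobs(s,*BLUE,(200,165,390,400),8): print("side",np.round(b["c"],1),b["a"])
E
python3 go.py .466 -.0268 .164 1.3 .466 -.0268 .056 1.3
```

```text
position: [0.5899, 0.21, 0.1701]
top [379.5 233.5] 75.0 [[ 0.4665 -0.0262  0.074 ]] [[0.4858298080853009, -0.0165966152530459], [0.4862662657095261, -0.032328834457528155], [0.44706078634683905, -0.03320606775419699], [0.44662805753322155, -0.0174922407027302]]
top [173.8 216.8] 63.5 [[0.4953 0.5114 0.074 ]] [[0.5154931941984197, 0.5193799931165144], [0.5159934203646209, 0.5012932186081867], [0.47437489286757967, 0.4997181844241937], [0.4738915428257476, 0.5177840760215296]]
side [254.3 364.6] 22.0
side [255.4 354.8] 156.0
side [281.8 217. ] 14.5
side [237.2 199.1] 29.0
side [362.7 181.2] 21.0
side [255.3 179.7] 20.5
t 13.2 pos [0.5869 0.2092 0.1655] yaw 2.4 z [ 0.  0. -1.] F [-0.07  0.74 -1.37] w 0.0350 g 0.0 q [ 0.23  0.39  1.5   0.    1.25 -1.38]
rz 1.11 then d [ 0.1262 -0.2332  0.0015] rows>= 7
rz 0.00 then d [-0.     0.     0.108] rows>= 3
```

The pack in the red tray shifted about 13 mm, so I'll look.

```bash
python3 - <<'E'
from h import *
t,s=grab("top"),grab("side")
a=cv2.resize(t["frame"][185:250,150:235,::-1],(510,390),interpolation=cv2.INTER_CUBIC); b=cv2.resize(s["frame"][300:400,205:325,::-1],(468,390),interpolation=cv2.INTER_CUBIC)[:,:285]
cv2.imwrite("pics/red7.png",np.hstack([a,b]))
E
```

```text
(no output)
```

View pics/red7.png

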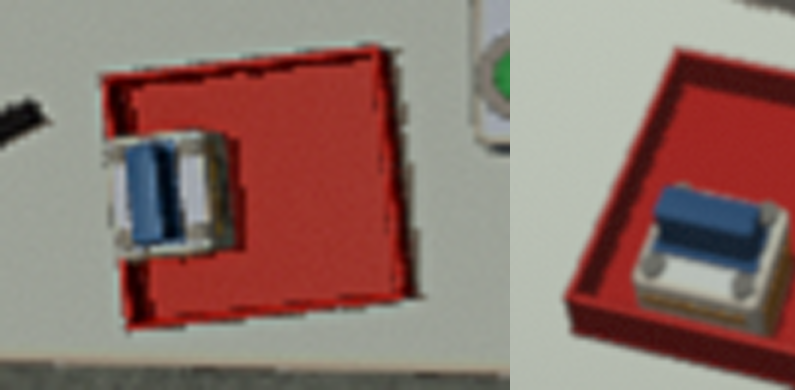

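The crop shows the pack upright inside the red tray, slid against its left (+y) wall and turned slightly; left there it's acceptable. The room beside it is still free. Going for C.

```bash
python3 -m pendant '[{"dx":0.018,"dy":-0.0333,"dz":0,"rx":0,"ry":0,"rz":0,"hand":0.04},{"dx":0.018,"dy":-0.0333,"dz":0,"rx":0,"ry":0,"rz":0,"hand":0.04},{"dx":0.018,"dy":-0.0333,"dz":0,"rx":0,"ry":0,"rz":0,"hand":0.04},{"dx":0.018,"dy":-0.0333,"dz":0,"rx":0,"ry":0,"rz":0,"hand":0.04},{"dx":0.018,"dy":-0.0333,"dz":0,"rx":0,"ry":0,"rz":0,"hand":0.04},{"dx":0.018,"dy":-0.0333,"dz":0,"rx":0,"ry":0,"rz":0,"hand":0.04},{"dx":0.018,"dy":-0.0333,"dz":0,"rx":0,"ry":0,"rz":1.1,"hand":0.04},{"dx":0,"dy":0,"dz":0,"rx":0,"ry":0,"rz":0,"hand":0.04},{"dx":0,"dy":0,"dz":0,"rx":0,"ry":0,"rz":0,"hand":0.04},{"dx":0,"dy":0,"dz":0,"rx":0,"ry":0,"rz":0,"hand":0.04}]' >/dev/null
python3 - <<'E'
from h import *
np.set_printoptions(precision=4,suppress=True)
t,s=grab("top"),grab("side")
print("A bar",tri(t,(173.8,216.8),s,(255.4,354.8)))
for b in blobs(t,(104,110,50),(125,255,255),(155,165,400,250),8): print("top",np.round(b["c"],1),b["a"],plane(t,[b["c"]],.074))
for b in blobs(s,*BLUE,(200,165,390,400),8): print("side",np.round(b["c"],1),b["a"])
E
python3 go.py .466 -.0265 .164 1.3 .466 -.0265 .056 1.3
```

```text
A bar (array([0.4952, 0.5138, 0.0643]), np.float64(0.0003740482531365397))
top [173.7 216.8] 62.5 [[0.4955 0.5115 0.074 ]]
top [291.4 185.3] 76.5 [[0.5862 0.2081 0.074 ]]
side [254.5 364.6] 23.0
side [255.6 354.8] 150.0
side [282.6 217.8] 34.5
side [237.3 198.9] 30.0
side [255.3 179.8] 20.0
t 14.2 pos [ 0.4711 -0.0279  0.1647] yaw 1.4 z [-0.001  0.001 -1.   ] F [ 0.28 -0.36 -0.39] w 0.0400 g 0.0 q [-0.21  0.17  1.82  0.    1.15 -1.8 ]
rz 0.07 then d [0.0051 0.0015 0.0007] rows>= 1
rz 0.00 then d [-0.     0.     0.108] rows>= 3
```

```bash
python3 -m pendant '[{"dx":0.005,"dy":0.0013,"dz":0.02,"rx":0,"ry":0,"rz":0,"hand":0.04},{"dx":0,"dy":0,"dz":0.03,"rx":0,"ry":0,"rz":0,"hand":0.04},{"dx":0,"dy":0,"dz":0.03,"rx":0,"ry":0,"rz":0,"hand":0.04},{"dx":0,"dy":0,"dz":0.018,"rx":0,"ry":0,"rz":0,"hand":0.04},{"dx":0,"dy":0,"dz":0.009,"rx":0,"ry":0,"rz":0,"hand":0.04},{"dx":0,"dy":0,"dz":0,"rx":0,"ry":0,"rz":0,"hand":0.04}]'
python3 -m pendant '[{"dx":0,"dy":0,"dz":0,"rx":0,"ry":0,"rz":0,"hand":0.0},{"dx":0,"dy":0,"dz":0,"rx":0,"ry":0,"rz":0,"hand":0.0},{"dx":0,"dy":0,"dz":0,"rx":0,"ry":0,"rz":0,"hand":0.0},{"dx":0,"dy":0,"dz":0,"rx":0,"ry":0,"rz":0,"hand":0.0},{"dx":0,"dy":0,"dz":0,"rx":0,"ry":0,"rz":0,"hand":0.0}]' 50
python3 -m pendant '[{"dx":0,"dy":0,"dz":-0.03,"rx":0,"ry":0,"rz":0,"hand":0.0},{"dx":0,"dy":0,"dz":-0.04,"rx":0,"ry":0,"rz":0,"hand":0.0},{"dx":0,"dy":0,"dz":-0.03,"rx":0,"ry":0,"rz":0,"hand":0.0},{"dx":0,"dy":0,"dz":-0.01,"rx":0,"ry":0,"rz":0,"hand":0.0},{"dx":0,"dy":0,"dz":0,"rx":0,"ry":0,"rz":0,"hand":0.0},{"dx":0,"dy":0,"dz":0,"rx":0,"ry":0,"rz":0,"hand":0.0}]'
for i in 1 2 3 4 5 6 7 8; do python3 -m pendant '[{"dx":0,"dy":0,"dz":0,"rx":0,"ry":0,"rz":0,"hand":0.0}]' | grep contact; done
python3 go.py .5894 .1354 .167 2.4 .5894 .1354 .08 2.4
```

```text
clock: 14.73
position: [0.4647, -0.0264, 0.0563]
ee_rot: [-0.002, -0.012, 1.0, 0.001]
contact_force: [-0.2, -0.8, 0.4]
width: 0.0401
gripper_force: 0.0
clock: 15.15
position: [0.467, -0.0278, 0.0594]
ee_rot: [0.001, -0.011, 1.0, -0.0]
contact_force: [0.3, 1.3, 3.1]
width: 0.0125
gripper_force: 53.3
clock: 15.65
position: [0.4658, -0.0278, 0.1687]
ee_rot: [0.001, -0.011, 1.0, -0.0]
contact_force: [-1.1, -0.5, -0.8]
width: 0.0124
gripper_force: 52.8
contact_force: [1.3, -0.8, -1.4]
contact_force: [-0.2, -0.6, -1.4]
contact_force: [-0.8, -0.1, -1.7]
contact_force: [0.0, 0.2, -0.6]
contact_force: [0.6, -0.7, -0.7]
contact_force: [0.1, -0.5, -0.7]
contact_force: [0.4, -0.3, -0.7]
contact_force: [-0.1, -0.3, -0.8]
t 16.3 pos [ 0.4659 -0.0277  0.1682] yaw 1.3 z [-0.  0. -1.] F [-0.09 -0.26 -0.82] w 0.0126 g 52.8 q [-0.21  0.16  1.83  0.    1.15 -1.8 ]
rz -1.09 then d [-0.1302  0.1578  0.0012] rows>= 6
rz 0.00 then d [-0.     0.     0.087] rows>= 3
```

C is about 1.0 N, so it is spent and goes to the free half of the red tray.

```bash
python3 go.py .5035 .4465 .167 8 | tail -1
python3 -m pendant '[{"dx":0,"dy":0,"dz":0,"rx":0,"ry":0,"rz":-6.7,"hand":0.0},{"dx":-0.0086,"dy":0.0386,"dz":0,"rx":0,"ry":0,"rz":0,"hand":0.0},{"dx":-0.0086,"dy":0.0386,"dz":0,"rx":0,"ry":0,"rz":0,"hand":0.0},{"dx":-0.0086,"dy":0.0386,"dz":0,"rx":0,"ry":0,"rz":0,"hand":0.0},{"dx":-0.0086,"dy":0.0386,"dz":0,"rx":0,"ry":0,"rz":0,"hand":0.0},{"dx":-0.0086,"dy":0.0386,"dz":0,"rx":0,"ry":0,"rz":0,"hand":0.0},{"dx":-0.0086,"dy":0.0386,"dz":0,"rx":0,"ry":0,"rz":0,"hand":0.0},{"dx":-0.0086,"dy":0.0386,"dz":0,"rx":0,"ry":0,"rz":0,"hand":0.0},{"dx":-0.0086,"dy":0.0386,"dz":0,"rx":0,"ry":0,"rz":0,"hand":0.0},{"dx":-0.0086,"dy":0.0386,"dz":0,"rx":0,"ry":0,"rz":0,"hand":0.0},{"dx":-0.0086,"dy":0.0386,"dz":0,"rx":0,"ry":0,"rz":0,"hand":0.0},{"dx":-0.0086,"dy":0.0386,"dz":0,"rx":0,"ry":0,"rz":0,"hand":0.0}]' >/dev/null
python3 -m pendant '[{"dx":-0.0086,"dy":0.0386,"dz":0,"rx":0,"ry":0,"rz":0,"hand":0.0},{"dx":0,"dy":0,"dz":0,"rx":0,"ry":0,"rz":0,"hand":0.0},{"dx":0,"dy":0,"dz":0,"rx":0,"ry":0,"rz":0,"hand":0.0},{"dx":0,"dy":0,"dz":0,"rx":0,"ry":0,"rz":0,"hand":0.0}]' >/dev/null
python3 go.py .5035 .4465 .167 8 .5035 .4465 .0605 8
python3 - <<'E'
from h import *
np.set_printoptions(precision=4,suppress=True)
t,s=grab("top"),grab("side")
for b in blobs(t,(104,110,50),(125,255,255),(155,165,400,250),8): print("top",np.round(b["c"],1),b["a"],plane(t,[b["c"]],.074))
for b in blobs(s,*BLUE,(200,165,390,400),8): print("side",np.round(b["c"],1),b["a"])
E
```

```text
rz -6.69 then d [-0.1032  0.4643  0.0012] rows>= 12
t 17.6 pos [0.5032 0.445  0.1677] yaw 8.1 z [-0.001 -0.001 -1.   ] F [ 0.18  0.44 -1.08] w 0.0124 g 52.8 q [ 0.62  0.46  1.38 -0.    1.31 -1.09]
rz 0.05 then d [-0.0006  0.0015  0.0007] rows>= 1
rz 0.00 then d [-0.      0.      0.1065] rows>= 3
top [291.4 185.3] 75.0 [[0.5863 0.2079 0.074 ]]
side [255.6 364.8] 22.0
side [255.5 354.8] 156.0
side [275.3 274.7] 20.5
```

```bash
python3 -m pendant '[{"dx":0,"dy":0.001,"dz":0.035,"rx":0,"ry":0,"rz":0,"hand":0.0},{"dx":0,"dy":0,"dz":0.035,"rx":0,"ry":0,"rz":0,"hand":0.0},{"dx":0,"dy":0,"dz":0.02,"rx":0,"ry":0,"rz":0,"hand":0.0},{"dx":0,"dy":0,"dz":0.01,"rx":0,"ry":0,"rz":0,"hand":0.0},{"dx":0,"dy":0,"dz":0.006,"rx":0,"ry":0,"rz":0,"hand":0.0},{"dx":0,"dy":0,"dz":0.0,"rx":0,"ry":0,"rz":0,"hand":0.0},{"dx":0,"dy":0,"dz":0.002,"rx":0,"ry":0,"rz":0,"hand":0.0},{"dx":0,"dy":0,"dz":0.0,"rx":0,"ry":0,"rz":0,"hand":0.0}]'
python3 -m pendant '[{"dx":0,"dy":0,"dz":0,"rx":0,"ry":0,"rz":0,"hand":0.032},{"dx":0,"dy":0,"dz":0,"rx":0,"ry":0,"rz":0,"hand":0.032},{"dx":0,"dy":0,"dz":0,"rx":0,"ry":0,"rz":0,"hand":0.032},{"dx":0,"dy":0,"dz":-0.01,"rx":0,"ry":0,"rz":0,"hand":0.032},{"dx":0,"dy":0,"dz":-0.03,"rx":0,"ry":0,"rz":0,"hand":0.032},{"dx":0,"dy":0,"dz":-0.04,"rx":0,"ry":0,"rz":0,"hand":0.032},{"dx":0,"dy":0,"dz":-0.04,"rx":0,"ry":0,"rz":0,"hand":0.032},{"dx":0,"dy":0,"dz":-0.04,"rx":0,"ry":0,"rz":0,"hand":0.032},{"dx":0,"dy":0,"dz":-0.03,"rx":0,"ry":0,"rz":0,"hand":0.0},{"dx":0,"dy":0,"dz":0,"rx":0,"ry":0,"rz":0,"hand":0.0}]'
```

```text
clock: 18.42
position: [0.5045, 0.4468, 0.0619]
ee_rot: [0.001, -0.07, 0.998, 0.001]
contact_force: [0.6, 0.1, -1.5]
width: 0.0126
gripper_force: 52.8
clock: 19.25
position: [0.5062, 0.4486, 0.2602]
ee_rot: [0.007, -0.07, 0.998, 0.004]
contact_force: [-0.1, 0.9, 0.6]
width: 0.0088
gripper_force: 0.0
```

Both spent packs are in the red tray. Next come the covers: from behind and above, I hook each thumb plate with the closed fingertips and pull it forward and down along its arc. I'll work out the path and check the trays.

```bash
python3 - <<'E'
import numpy as np
pr=None
for th in [1.9,1.7,1.5,1.3,1.1,.9,.7,.5,.35,.25,.15,.1,0]:
    off=11 if th>.5 else 11*th/.5
    x=46-84*np.cos(th)+28*np.sin(th)+off; z=76+84*np.sin(th)+28*np.cos(th)
    print(th,"x %.1f z %.1f"%(x,z), "" if pr is None else "dx %.1f dz %.1f"%(-(x-pr[0]),-(z-pr[1]))); pr=(x,z)
E
python3 go.py .70 .285 .26 2.4 .7115 .2882 .26 2.4 .7115 .2882 .142 2.4
python3 - <<'E'
from h import *
t,s=grab("top"),grab("side")
a=cv2.resize(t["frame"][130:255,150:345,::-1],(780,500),interpolation=cv2.INTER_CUBIC)
cv2.imwrite("pics/top8.png",a)
E
```

```text
1.9 x 110.7 z 146.4 
1.7 x 95.6 z 155.7 dx 15.1 dz -9.3
1.5 x 79.0 z 161.8 dx 16.6 dz -6.1
1.3 x 61.5 z 164.4 dx 17.5 dz -2.7
1.1 x 43.9 z 163.6 dx 17.7 dz 0.9
0.9 x 26.7 z 159.2 dx 17.1 dz 4.4
0.7 x 10.8 z 151.5 dx 15.9 dz 7.7
0.5 x -3.3 z 140.8 dx 14.1 dz 10.7
0.35 x -15.6 z 131.1 dx 12.3 dz 9.7
0.25 x -23.0 z 123.9 dx 7.4 dz 7.2
0.15 x -29.6 z 116.2 dx 6.6 dz 7.7
0.1 x -32.6 z 112.2 dx 3.0 dz 4.0
0 x -38.0 z 104.0 dx 5.4 dz 8.2
t 19.2 pos [0.5062 0.4486 0.2602] yaw 8.0 z [ 0.013  0.01  -1.   ] F [-0.06  0.86  0.55] w 0.0088 g 0.0 q [ 0.62  0.41  1.23  0.    1.48 -1.09]
rz 5.62 then d [-0.1868 -0.1715  0.0002] rows>= 7
rz 0.00 then d [-0.0116  0.0027 -0.    ] rows>= 1
rz 0.00 then d [-0.     0.     0.118] rows>= 3
```

View pics/top8.png

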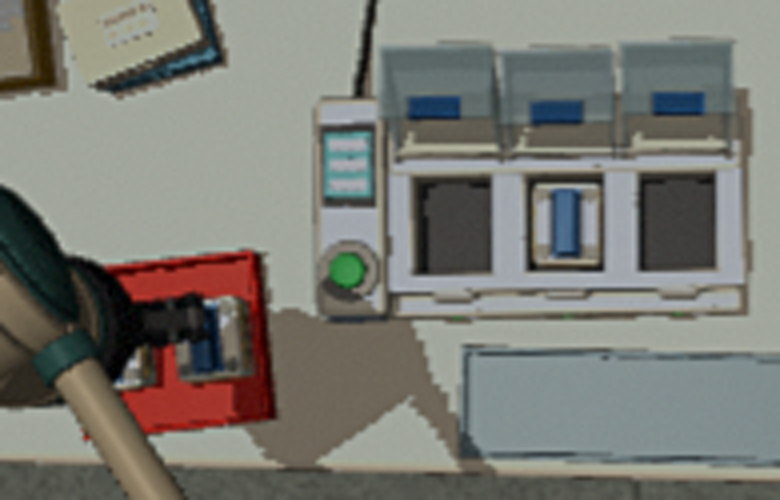

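Top crop: B stands inside the middle bay at (565,222), C stands in the red tray at (210,340), and the delivery tray is empty. Covers' back edges are at crop y of about 45. Moving behind cover 1.

```bash
python3 - <<'E'
from h import *
t=grab("top")
print(plane(t,[(150+435/4,130+46/4),(150+555/4,130+50/4),(150+678/4,130+42/4)],.165).round(4))
E
python3 -m pendant '[{"dx":0,"dy":0,"dz":0,"rx":0,"ry":0,"rz":5.6,"hand":0.0},{"dx":-0.025,"dy":-0.0211,"dz":0,"rx":0,"ry":0,"rz":0,"hand":0.0},{"dx":-0.025,"dy":-0.0211,"dz":0,"rx":0,"ry":0,"rz":0,"hand":0.0},{"dx":-0.025,"dy":-0.0211,"dz":0,"rx":0,"ry":0,"rz":0,"hand":0.0},{"dx":-0.025,"dy":-0.0211,"dz":0,"rx":0,"ry":0,"rz":0,"hand":0.0},{"dx":-0.025,"dy":-0.0211,"dz":0,"rx":0,"ry":0,"rz":0,"hand":0.0},{"dx":-0.025,"dy":-0.0211,"dz":0,"rx":0,"ry":0,"rz":0,"hand":0.0},{"dx":-0.025,"dy":-0.0211,"dz":0,"rx":0,"ry":0,"rz":0,"hand":0.0},{"dx":-0.025,"dy":-0.0211,"dz":0,"rx":0,"ry":0,"rz":0,"hand":0.0},{"dx":0,"dy":0,"dz":0,"rx":0,"ry":0,"rz":0,"hand":0.0},{"dx":0,"dy":0,"dz":0,"rx":0,"ry":0,"rz":0,"hand":0.0}]' >/dev/null; python3 go.py .7115 .2882 .25 2.4 .7115 .2882 .142 2.4
```

```text
[[0.6853 0.2878 0.165 ]
 [0.6851 0.2143 0.165 ]
 [0.6922 0.1391 0.165 ]]
t 20.3 pos [0.7107 0.2841 0.2467] yaw 2.2 z [-0.005 -0.001 -1.   ] F [-0.19  0.47 -0.35] w 0.0001 g 0.0 q [ 0.29  0.57  0.98  0.    1.59 -1.32]
rz -0.17 then d [-0.001   0.0041 -0.0033] rows>= 1
rz 0.00 then d [-0.     0.     0.108] rows>= 3
```

```bash
python3 -m pendant '[{"dx":-0.001,"dy":0.004,"dz":0.03,"rx":0,"ry":0,"rz":0,"hand":0.0},{"dx":0,"dy":0,"dz":0.03,"rx":0,"ry":0,"rz":0,"hand":0.0},{"dx":0,"dy":0,"dz":0.03,"rx":0,"ry":0,"rz":0,"hand":0.0},{"dx":0,"dy":0,"dz":0.014,"rx":0,"ry":0,"rz":0,"hand":0.0},{"dx":0,"dy":0,"dz":0,"rx":0,"ry":0,"rz":0,"hand":0.0},{"dx":0,"dy":0,"dz":0,"rx":0,"ry":0,"rz":0,"hand":0.0}]'
python3 -m pendant '[{"dx":0.009,"dy":0,"dz":-0.002,"rx":0,"ry":0,"rz":0,"hand":0.0},{"dx":0.008,"dy":0,"dz":-0.002,"rx":0,"ry":0,"rz":0,"hand":0.0},{"dx":0.0075,"dy":0,"dz":-0.0046,"rx":0,"ry":0,"rz":0,"hand":0.0},{"dx":0.0075,"dy":0,"dz":-0.0046,"rx":0,"ry":0,"rz":0,"hand":0.0},{"dx":0.0083,"dy":0,"dz":-0.003,"rx":0,"ry":0,"rz":0,"hand":0.0},{"dx":0.0083,"dy":0,"dz":-0.003,"rx":0,"ry":0,"rz":0,"hand":0.0},{"dx":0.0088,"dy":0,"dz":-0.0014,"rx":0,"ry":0,"rz":0,"hand":0.0},{"dx":0.0088,"dy":0,"dz":-0.0014,"rx":0,"ry":0,"rz":0,"hand":0.0}]'
```

```text
clock: 20.82
position: [0.7093, 0.291, 0.1447]
ee_rot: [-0.002, -0.022, 1.0, -0.0]
contact_force: [0.2, 0.1, 0.9]
width: -0.0
gripper_force: 0.0
clock: 21.48
position: [0.6443, 0.2873, 0.1691]
ee_rot: [0.001, -0.021, 1.0, 0.0]
contact_force: [1.0, 0.1, 0.3]
width: -0.0001
gripper_force: 0.3
```

```bash
python3 - <<'E'
from h import *
s=grab("side")
cv2.imwrite("pics/side9.png",cv2.resize(s["frame"][110:310,180:380,::-1],None,fx=3,fy=3,interpolation=cv2.INTER_CUBIC))
E
```

```text
(no output)
```

View pics/side9.png

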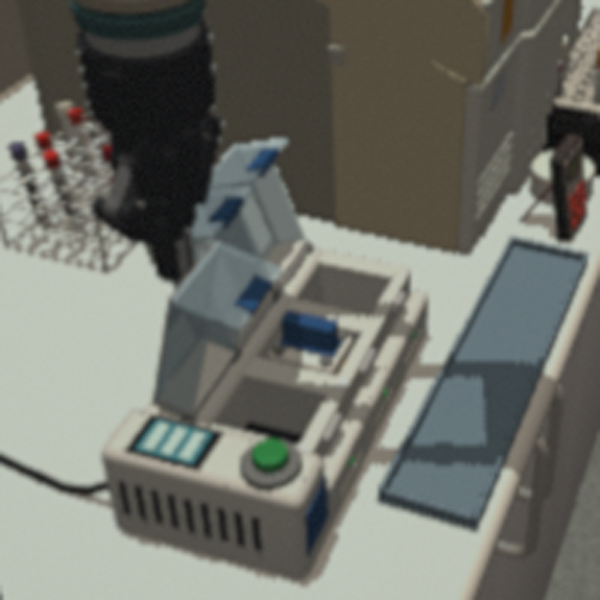

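The side crop shows cover 1 swung forward to about 1.3 rad, with the fingers behind its plate at (180,265). Continuing the arc.

```bash
python3 -m pendant '[{"dx":0.0085,"dy":0,"dz":0.003,"rx":0,"ry":0,"rz":0,"hand":0.0},{"dx":0.0085,"dy":0,"dz":0.003,"rx":0,"ry":0,"rz":0,"hand":0.0},{"dx":0.0085,"dy":0,"dz":0.0022,"rx":0,"ry":0,"rz":0,"hand":0.0},{"dx":0.0085,"dy":0,"dz":0.0022,"rx":0,"ry":0,"rz":0,"hand":0.0},{"dx":0.008,"dy":0,"dz":0.0038,"rx":0,"ry":0,"rz":0,"hand":0.0},{"dx":0.008,"dy":0,"dz":0.0039,"rx":0,"ry":0,"rz":0,"hand":0.0},{"dx":0.007,"dy":0,"dz":0.0053,"rx":0,"ry":0,"rz":0,"hand":0.0},{"dx":0.007,"dy":0,"dz":0.0053,"rx":0,"ry":0,"rz":0,"hand":0.0},{"dx":0.006,"dy":0,"dz":0.005,"rx":0,"ry":0,"rz":0,"hand":0.0},{"dx":0.006,"dy":0,"dz":0.005,"rx":0,"ry":0,"rz":0,"hand":0.0}]'
python3 -m pendant '[{"dx":0.004,"dy":0,"dz":0.004,"rx":0,"ry":0,"rz":0,"hand":0.0},{"dx":0.004,"dy":0,"dz":0.004,"rx":0,"ry":0,"rz":0,"hand":0.0},{"dx":0,"dy":0,"dz":0,"rx":0,"ry":0,"rz":0,"hand":0.0}]'; python3 - <<'E'
from rig import manip; import numpy as np
p=manip.get_state()["position"]; d=p[:2]-[.5839,.2829]; print("rel",d@[.9991,.0419],d@[-.0419,.9991],p[2])
E
```

```text
clock: 22.37
position: [0.5686, 0.2842, 0.1289]
ee_rot: [0.0, -0.021, 1.0, 0.0]
contact_force: [0.0, -0.8, 0.3]
width: 0.0003
gripper_force: 0.4
clock: 22.62
position: [0.5595, 0.2836, 0.1205]
ee_rot: [-0.001, -0.021, 1.0, -0.0]
contact_force: [-0.5, 0.5, 0.8]
width: 0.0002
gripper_force: 0.1
rel -0.024323891246444934 0.0017569232555913594 0.12048727862910508
```

```bash
python3 -m pendant '[{"dx":0.004,"dy":0,"dz":0.003,"rx":0,"ry":0,"rz":0,"hand":0.0},{"dx":0.004,"dy":0,"dz":0.003,"rx":0,"ry":0,"rz":0,"hand":0.0},{"dx":0.003,"dy":0,"dz":0.003,"rx":0,"ry":0,"rz":0,"hand":0.0}]' | egrep "pos|cont"
for i in 1 2 3 4; do python3 -m pendant '[{"dx":0.0005,"dy":0,"dz":0.002,"rx":0,"ry":0,"rz":0,"hand":0.0},{"dx":0,"dy":0,"dz":0,"rx":0,"ry":0,"rz":0,"hand":0.0}]' | egrep "pos|cont";done
```

```text
position: [0.5519, 0.2836, 0.1138]
contact_force: [3.0, -2.3, 19.5]
position: [0.552, 0.2836, 0.114]
contact_force: [0.9, -1.9, 12.3]
position: [0.5511, 0.2836, 0.1121]
contact_force: [0.3, -1.2, 13.9]
position: [0.5495, 0.2835, 0.1084]
contact_force: [0.5, 0.1, 0.8]
position: [0.5473, 0.2831, 0.1041]
contact_force: [0.3, -0.2, 5.0]
```

```bash
python3 -m pendant '[{"dx":0,"dy":0,"dz":0.002,"rx":0,"ry":0,"rz":0,"hand":0.0},{"dx":0,"dy":0,"dz":0,"rx":0,"ry":0,"rz":0,"hand":0.0}]' | egrep "pos|cont"
python3 -m pendant '[{"dx":0,"dy":0,"dz":-0.03,"rx":0,"ry":0,"rz":0,"hand":0.0},{"dx":0,"dy":0,"dz":-0.04,"rx":0,"ry":0,"rz":0,"hand":0.0},{"dx":0,"dy":0,"dz":-0.04,"rx":0,"ry":0,"rz":0,"hand":0.0},{"dx":0,"dy":0,"dz":-0.035,"rx":0,"ry":0,"rz":0,"hand":0.0},{"dx":0,"dy":0,"dz":0,"rx":0,"ry":0,"rz":0,"hand":0.0},{"dx":0,"dy":0,"dz":0,"rx":0,"ry":0,"rz":0,"hand":0.0}]' | egrep "pos|cont"
python3 go.py .7145 .2143 .246 2.4 .7145 .2143 .144 2.4
python3 - <<'E'
from h import *
s=grab("side")
cv2.imwrite("pics/side10.png",cv2.resize(s["frame"][110:310,180:380,::-1],None,fx=3,fy=3,interpolation=cv2.INTER_CUBIC))
E
```

```text
position: [0.5474, 0.2832, 0.104]
contact_force: [-3.0, -1.4, 11.0]
position: [0.5489, 0.2838, 0.2496]
contact_force: [-0.1, -0.0, -0.5]
t 24.2 pos [0.5489 0.2838 0.2496] yaw 2.4 z [ 0.004  0.002 -1.   ] F [-0.12 -0.   -0.51] w 0.0000 g 0.0 q [ 0.36  0.33  1.38  0.    1.43 -1.25]
rz 0.01 then d [-0.1626 -0.0764  0.0036] rows>= 5
rz 0.00 then d [-0.     0.     0.102] rows>= 3
```

View pics/side10.png

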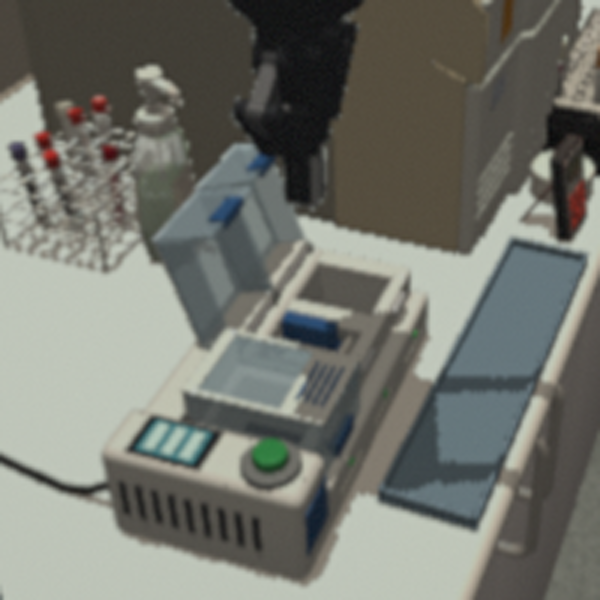

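Cover 1 is shut flat, with the ribbed plate at (330,385). Cover 2 follows the same path.

```bash
python3 -m pendant '[{"dx":-0.0325,"dy":-0.0153,"dz":0,"rx":0,"ry":0,"rz":0,"hand":0.0},{"dx":-0.0325,"dy":-0.0153,"dz":0,"rx":0,"ry":0,"rz":0,"hand":0.0},{"dx":-0.0325,"dy":-0.0153,"dz":0,"rx":0,"ry":0,"rz":0,"hand":0.0},{"dx":-0.0325,"dy":-0.0153,"dz":0,"rx":0,"ry":0,"rz":0,"hand":0.0},{"dx":-0.0325,"dy":-0.0153,"dz":0.003,"rx":0,"ry":0,"rz":0,"hand":0.0},{"dx":0,"dy":0,"dz":0,"rx":0,"ry":0,"rz":0,"hand":0.0},{"dx":0,"dy":0,"dz":0,"rx":0,"ry":0,"rz":0,"hand":0.0},{"dx":0,"dy":0,"dz":0,"rx":0,"ry":0,"rz":0,"hand":0.0}]' >/dev/null;python3 go.py .7145 .2143 .246 2.4 .7145 .2143 .144 2.4
```

```text
t 24.9 pos [0.7123 0.2136 0.2416] yaw 2.4 z [-0.006 -0.    -1.   ] F [-0.53 -0.55  0.07] w -0.0002 g 0.0 q [ 0.2   0.54  1.06  0.    1.55 -1.42]
rz -0.01 then d [-0.0022  0.0006 -0.0044] rows>= 1
rz 0.00 then d [-0.     0.     0.102] rows>= 3
```

```bash
python3 -m pendant '[{"dx":-0.002,"dy":0.001,"dz":0.03,"rx":0,"ry":0,"rz":0,"hand":0.0},{"dx":0,"dy":0,"dz":0.03,"rx":0,"ry":0,"rz":0,"hand":0.0},{"dx":0,"dy":0,"dz":0.03,"rx":0,"ry":0,"rz":0,"hand":0.0},{"dx":0,"dy":0,"dz":0.009,"rx":0,"ry":0,"rz":0,"hand":0.0},{"dx":0,"dy":0,"dz":0,"rx":0,"ry":0,"rz":0,"hand":0.0},{"dx":0,"dy":0,"dz":0,"rx":0,"ry":0,"rz":0,"hand":0.0}]' | egrep "pos|cont"
python3 -m pendant '[{"dx":0.009,"dy":0,"dz":-0.002,"rx":0,"ry":0,"rz":0,"hand":0.0},{"dx":0.008,"dy":0,"dz":-0.002,"rx":0,"ry":0,"rz":0,"hand":0.0},{"dx":0.0075,"dy":0,"dz":-0.0046,"rx":0,"ry":0,"rz":0,"hand":0.0},{"dx":0.0075,"dy":0,"dz":-0.0046,"rx":0,"ry":0,"rz":0,"hand":0.0},{"dx":0.0083,"dy":0,"dz":-0.003,"rx":0,"ry":0,"rz":0,"hand":0.0},{"dx":0.0083,"dy":0,"dz":-0.003,"rx":0,"ry":0,"rz":0,"hand":0.0},{"dx":0.0088,"dy":0,"dz":0,"rx":0,"ry":0,"rz":0,"hand":0.0},{"dx":0.0088,"dy":0,"dz":0,"rx":0,"ry":0,"rz":0,"hand":0.0}]' | egrep "pos|cont"
python3 - <<'E'
from rig import manip; import numpy as np
p=manip.get_state()["position"]; d=p[:2]-[.587,.209]; print("rel",d@[.9991,.0419],d@[-.0419,.9991],p[2])
E
```

```text
position: [0.715, 0.2155, 0.1463]
contact_force: [0.7, 0.9, 0.5]
position: [0.6489, 0.2119, 0.1655]
contact_force: [0.8, -0.1, 1.5]
rel 0.061938044287909444 0.00033502037342127405 0.1655471967850129
```

```bash
python3 -m pendant '[{"dx":0.009,"dy":0,"dz":0.001,"rx":0,"ry":0,"rz":0,"hand":0.0},{"dx":0.009,"dy":0,"dz":0.001,"rx":0,"ry":0,"rz":0,"hand":0.0},{"dx":0.0085,"dy":0,"dz":0.0022,"rx":0,"ry":0,"rz":0,"hand":0.0},{"dx":0.0085,"dy":0,"dz":0.0022,"rx":0,"ry":0,"rz":0,"hand":0.0},{"dx":0.008,"dy":0,"dz":0.0038,"rx":0,"ry":0,"rz":0,"hand":0.0},{"dx":0.008,"dy":0,"dz":0.0039,"rx":0,"ry":0,"rz":0,"hand":0.0},{"dx":0.007,"dy":0,"dz":0.0053,"rx":0,"ry":0,"rz":0,"hand":0.0},{"dx":0.007,"dy":0,"dz":0.0053,"rx":0,"ry":0,"rz":0,"hand":0.0},{"dx":0.006,"dy":0,"dz":0.005,"rx":0,"ry":0,"rz":0,"hand":0.0},{"dx":0.006,"dy":0,"dz":0.005,"rx":0,"ry":0,"rz":0,"hand":0.0},{"dx":0.004,"dy":0,"dz":0.004,"rx":0,"ry":0,"rz":0,"hand":0.0},{"dx":0.004,"dy":0,"dz":0.004,"rx":0,"ry":0,"rz":0,"hand":0.0}]' | egrep "pos|cont"
python3 -m pendant '[{"dx":0.004,"dy":0,"dz":0.003,"rx":0,"ry":0,"rz":0,"hand":0.0},{"dx":0.004,"dy":0,"dz":0.003,"rx":0,"ry":0,"rz":0,"hand":0.0},{"dx":0.002,"dy":0,"dz":0.001,"rx":0,"ry":0,"rz":0,"hand":0.0}]' | egrep "pos|cont"
for i in 1 2 3 4; do python3 -m pendant '[{"dx":0.0005,"dy":0,"dz":0.002,"rx":0,"ry":0,"rz":0,"hand":0.0},{"dx":0,"dy":0,"dz":0,"rx":0,"ry":0,"rz":0,"hand":0.0}]' | egrep "pos|cont";done
```

```text
position: [0.5642, 0.2084, 0.1215]
contact_force: [1.0, -0.6, 0.4]
position: [0.554, 0.2079, 0.1147]
contact_force: [2.8, -0.1, 2.6]
position: [0.554, 0.208, 0.1142]
contact_force: [0.0, -1.7, 5.1]
position: [0.5539, 0.208, 0.1138]
contact_force: [-3.2, -1.6, 12.5]
position: [0.5527, 0.2079, 0.1112]
contact_force: [-1.9, -0.5, 10.2]
position: [0.5515, 0.2078, 0.1077]
contact_force: [-3.4, 0.5, 4.5]
```

```bash
for i in 1 2 3; do python3 -m pendant '[{"dx":0.0005,"dy":0,"dz":0.002,"rx":0,"ry":0,"rz":0,"hand":0.0},{"dx":0,"dy":0,"dz":0,"rx":0,"ry":0,"rz":0,"hand":0.0}]' | egrep "pos|cont";done
```

```text
position: [0.5518, 0.2079, 0.1046]
contact_force: [0.3, -0.3, -0.0]
position: [0.5521, 0.2079, 0.104]
contact_force: [-1.5, -0.0, 6.9]
position: [0.5521, 0.208, 0.1038]
contact_force: [-3.8, -1.5, 16.1]
```

```bash
python3 -m pendant '[{"dx":0,"dy":0,"dz":-0.03,"rx":0,"ry":0,"rz":0,"hand":0.0},{"dx":0,"dy":0,"dz":-0.04,"rx":0,"ry":0,"rz":0,"hand":0.0},{"dx":0,"dy":0,"dz":-0.04,"rx":0,"ry":0,"rz":0,"hand":0.0},{"dx":0,"dy":0,"dz":-0.037,"rx":0,"ry":0,"rz":0,"hand":0.0},{"dx":0,"dy":0,"dz":0,"rx":0,"ry":0,"rz":0,"hand":0.0}]' >/dev/null
python3 go.py .7175 .1404 .246 2.4
python3 -m pendant '[{"dx":-0.0322,"dy":-0.015,"dz":0,"rx":0,"ry":0,"rz":0,"hand":0.0},{"dx":-0.0322,"dy":-0.015,"dz":0,"rx":0,"ry":0,"rz":0,"hand":0.0},{"dx":-0.0322,"dy":-0.015,"dz":0,"rx":0,"ry":0,"rz":0,"hand":0.0},{"dx":-0.0322,"dy":-0.015,"dz":0,"rx":0,"ry":0,"rz":0,"hand":0.0},{"dx":-0.0322,"dy":-0.015,"dz":0,"rx":0,"ry":0,"rz":0,"hand":0.0},{"dx":0,"dy":0,"dz":0,"rx":0,"ry":0,"rz":0,"hand":0.0},{"dx":0,"dy":0,"dz":0,"rx":0,"ry":0,"rz":0,"hand":0.0},{"dx":0,"dy":0,"dz":0,"rx":0,"ry":0,"rz":0,"hand":0.0}]' >/dev/null;python3 go.py .7175 .1404 .246 2.4 .7175 .1404 .144 2.4
```

```text
t 28.9 pos [0.5556 0.209  0.2562] yaw 2.4 z [ 0.016  0.004 -1.   ] F [0.99 0.45 0.91] w -0.0001 g 0.0 q [ 0.24  0.28  1.43  0.    1.41 -1.37]
rz 0.01 then d [-0.1589 -0.0753  0.0102] rows>= 5
t 29.6 pos [0.7146 0.1397 0.2467] yaw 2.4 z [-0.002  0.    -1.   ] F [-0.82  0.42 -0.12] w -0.0001 g 0.0 q [ 0.1   0.51  1.1   0.    1.54 -1.52]
rz -0.01 then d [-0.0029  0.0006  0.0007] rows>= 1
rz 0.00 then d [-0.     0.     0.102] rows>= 3
```

```bash
python3 -m pendant '[{"dx":-0.003,"dy":0.001,"dz":0.03,"rx":0,"ry":0,"rz":0,"hand":0.0},{"dx":0,"dy":0,"dz":0.03,"rx":0,"ry":0,"rz":0,"hand":0.0},{"dx":0,"dy":0,"dz":0.03,"rx":0,"ry":0,"rz":0,"hand":0.0},{"dx":0,"dy":0,"dz":0.012,"rx":0,"ry":0,"rz":0,"hand":0.0},{"dx":0,"dy":0,"dz":0,"rx":0,"ry":0,"rz":0,"hand":0.0},{"dx":0,"dy":0,"dz":0,"rx":0,"ry":0,"rz":0,"hand":0.0}]' | egrep "pos|cont"
python3 -m pendant '[{"dx":0.009,"dy":0,"dz":-0.002,"rx":0,"ry":0,"rz":0,"hand":0.0},{"dx":0.008,"dy":0,"dz":-0.002,"rx":0,"ry":0,"rz":0,"hand":0.0},{"dx":0.0075,"dy":0,"dz":-0.0046,"rx":0,"ry":0,"rz":0,"hand":0.0},{"dx":0.0075,"dy":0,"dz":-0.0046,"rx":0,"ry":0,"rz":0,"hand":0.0},{"dx":0.0083,"dy":0,"dz":-0.003,"rx":0,"ry":0,"rz":0,"hand":0.0},{"dx":0.0083,"dy":0,"dz":-0.003,"rx":0,"ry":0,"rz":0,"hand":0.0},{"dx":0.0088,"dy":0,"dz":0,"rx":0,"ry":0,"rz":0,"hand":0.0},{"dx":0.0088,"dy":0,"dz":0,"rx":0,"ry":0,"rz":0,"hand":0.0}]' | egrep "pos|cont"
python3 - <<'E'
from rig import manip; import numpy as np
p=manip.get_state()["position"]; d=p[:2]-[.5901,.1351]; print("rel",d@[.9991,.0419],d@[-.0419,.9991],p[2])
E
```

```text
position: [0.7176, 0.1414, 0.1468]
contact_force: [0.1, 0.2, 0.0]
position: [0.6512, 0.1379, 0.166]
contact_force: [0.3, -0.1, 1.1]
rel 0.06116618465596017 0.00026129060729495474 0.16598722271233643
```

```bash
python3 -m pendant '[{"dx":0.009,"dy":0,"dz":0.001,"rx":0,"ry":0,"rz":0,"hand":0.0},{"dx":0.009,"dy":0,"dz":0.001,"rx":0,"ry":0,"rz":0,"hand":0.0},{"dx":0.0085,"dy":0,"dz":0.0022,"rx":0,"ry":0,"rz":0,"hand":0.0},{"dx":0.0085,"dy":0,"dz":0.0022,"rx":0,"ry":0,"rz":0,"hand":0.0},{"dx":0.008,"dy":0,"dz":0.0038,"rx":0,"ry":0,"rz":0,"hand":0.0},{"dx":0.008,"dy":0,"dz":0.0039,"rx":0,"ry":0,"rz":0,"hand":0.0},{"dx":0.007,"dy":0,"dz":0.0053,"rx":0,"ry":0,"rz":0,"hand":0.0},{"dx":0.007,"dy":0,"dz":0.0053,"rx":0,"ry":0,"rz":0,"hand":0.0},{"dx":0.006,"dy":0,"dz":0.005,"rx":0,"ry":0,"rz":0,"hand":0.0},{"dx":0.006,"dy":0,"dz":0.005,"rx":0,"ry":0,"rz":0,"hand":0.0},{"dx":0.004,"dy":0,"dz":0.004,"rx":0,"ry":0,"rz":0,"hand":0.0},{"dx":0.004,"dy":0,"dz":0.004,"rx":0,"ry":0,"rz":0,"hand":0.0}]' | egrep "pos|cont"
python3 -m pendant '[{"dx":0.004,"dy":0,"dz":0.003,"rx":0,"ry":0,"rz":0,"hand":0.0},{"dx":0.004,"dy":0,"dz":0.003,"rx":0,"ry":0,"rz":0,"hand":0.0},{"dx":0.002,"dy":0,"dz":0.001,"rx":0,"ry":0,"rz":0,"hand":0.0}]' | egrep "pos|cont"
for i in 1 2 3 4 5 6 7; do python3 -m pendant '[{"dx":0.0005,"dy":0,"dz":0.002,"rx":0,"ry":0,"rz":0,"hand":0.0},{"dx":0,"dy":0,"dz":0,"rx":0,"ry":0,"rz":0,"hand":0.0}]' | egrep "pos|cont";done
```

```text
position: [0.5666, 0.1345, 0.122]
contact_force: [0.7, 0.2, 0.6]
position: [0.5561, 0.134, 0.1151]
contact_force: [0.7, 0.7, 0.8]
position: [0.5559, 0.134, 0.1144]
contact_force: [-1.3, -0.7, 6.4]
position: [0.5559, 0.134, 0.1141]
contact_force: [-4.5, -0.2, 13.8]
position: [0.555, 0.1339, 0.1122]
contact_force: [-4.9, -1.4, 13.5]
position: [0.5536, 0.1339, 0.1086]
contact_force: [-3.4, -0.0, 7.1]
position: [0.5539, 0.1339, 0.1055]
contact_force: [0.8, -0.9, -0.1]
position: [0.5544, 0.134, 0.1041]
contact_force: [-0.7, -1.2, 4.0]
position: [0.5544, 0.134, 0.1039]
contact_force: [-3.3, -0.6, 13.4]
```

```bash
python3 -m pendant '[{"dx":0,"dy":0,"dz":-0.03,"rx":0,"ry":0,"rz":0,"hand":0.0},{"dx":0,"dy":0,"dz":-0.04,"rx":0,"ry":0,"rz":0,"hand":0.0},{"dx":0,"dy":0,"dz":-0.03,"rx":0,"ry":0,"rz":0,"hand":0.0},{"dx":0,"dy":0.01,"dz":0,"rx":0,"ry":0,"rz":0,"hand":0.0},{"dx":0,"dy":0.04,"dz":0,"rx":0,"ry":0,"rz":0,"hand":0.0},{"dx":0,"dy":0.04,"dz":0,"rx":0,"ry":0,"rz":0,"hand":0.0},{"dx":0,"dy":0.04,"dz":0,"rx":0,"ry":0,"rz":0,"hand":0.0},{"dx":0,"dy":0.04,"dz":0,"rx":0,"ry":0,"rz":0,"hand":0.0},{"dx":0,"dy":0.04,"dz":0,"rx":0,"ry":0,"rz":0,"hand":0.0},{"dx":0,"dy":0,"dz":0,"rx":0,"ry":0,"rz":0,"hand":0.0},{"dx":0,"dy":0,"dz":0,"rx":0,"ry":0,"rz":0,"hand":0.0}]' >/dev/null
python3 go.py .5506 .3479 .12 2.4 .5506 .3479 .092 2.4
python3 - <<'E'
from h import *
s,t=grab("side"),grab("top")
a=cv2.resize(s["frame"][110:310,200:400,::-1],(400,400)); b=cv2.resize(t["frame"][130:255,160:345,::-1],(400,270))
cv2.imwrite("pics/both11.png",np.hstack([a,cv2.copyMakeBorder(b,0,130,0,0,0)]))
E
```

```text
t 34.1 pos [0.544  0.3459 0.2002] yaw 2.6 z [-0.001 -0.    -1.   ] F [ 0.37 -0.99 -0.32] w 0.0003 g 0.0 q [ 0.46  0.4   1.4   0.    1.35 -1.16]
rz 0.22 then d [-0.0067  0.0017  0.0802] rows>= 3
rz 0.00 then d [-0.     0.     0.028] rows>= 1
```

View pics/both11.png

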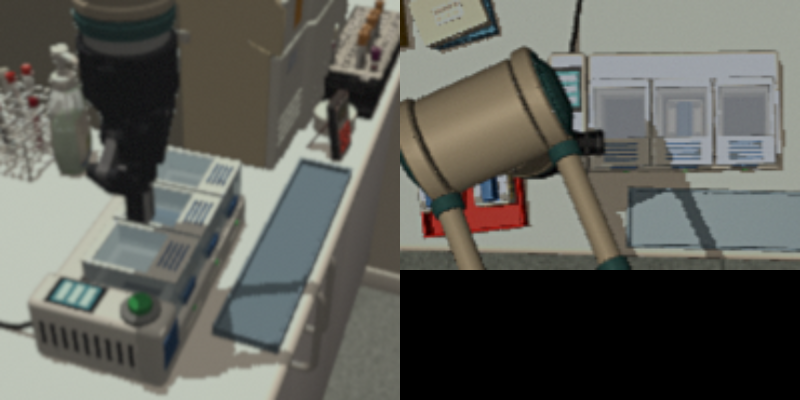

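All three covers are shut flat in both views, with B under the middle one and both spent packs in the red tray. The key is at (140,305) in the side crop. Pressing it.

```bash
python3 -m pendant '[{"dx":-0.0067,"dy":0.0017,"dz":0.03,"rx":0,"ry":0,"rz":0,"hand":0.0},{"dx":0,"dy":0,"dz":0.03,"rx":0,"ry":0,"rz":0,"hand":0.0},{"dx":0,"dy":0,"dz":0.02,"rx":0,"ry":0,"rz":0,"hand":0.0},{"dx":0,"dy":0,"dz":0.02,"rx":0,"ry":0,"rz":0,"hand":0.0},{"dx":0,"dy":0,"dz":0,"rx":0,"ry":0,"rz":0,"hand":0.0},{"dx":0,"dy":0,"dz":0,"rx":0,"ry":0,"rz":0,"hand":0.0}]' | egrep "pos|cont"
for i in 1 2 3 4 5; do python3 -m pendant '[{"dx":0,"dy":0,"dz":0.002,"rx":0,"ry":0,"rz":0,"hand":0.0},{"dx":0,"dy":0,"dz":0,"rx":0,"ry":0,"rz":0,"hand":0.0}]' | egrep "pos|cont";done
```

```text
position: [0.5508, 0.3436, 0.1013]
contact_force: [-0.8, -1.0, 0.8]
position: [0.5524, 0.3453, 0.1011]
contact_force: [-0.9, -0.7, 1.2]
position: [0.5524, 0.3456, 0.0989]
contact_force: [1.6, -1.0, 2.7]
position: [0.5524, 0.3456, 0.0965]
contact_force: [2.4, -2.1, 3.5]
position: [0.5524, 0.3456, 0.096]
contact_force: [-0.3, -3.2, 11.8]
position: [0.5525, 0.3457, 0.0958]
contact_force: [-1.9, -5.8, 19.9]
```

```bash
python3 -m pendant '[{"dx":0,"dy":0,"dz":0,"rx":0,"ry":0,"rz":0,"hand":0.0},{"dx":0,"dy":0,"dz":0,"rx":0,"ry":0,"rz":0,"hand":0.0},{"dx":0,"dy":0,"dz":-0.01,"rx":0,"ry":0,"rz":0,"hand":0.0},{"dx":0,"dy":0,"dz":-0.04,"rx":0,"ry":0,"rz":0,"hand":0.0},{"dx":0,"dy":0,"dz":-0.04,"rx":0,"ry":0,"rz":0,"hand":0.0},{"dx":0.02,"dy":0,"dz":-0.03,"rx":0,"ry":0,"rz":0,"hand":0.0},{"dx":0.04,"dy":0,"dz":-0.01,"rx":0,"ry":0,"rz":0,"hand":0.0},{"dx":0.04,"dy":0,"dz":0,"rx":0,"ry":0,"rz":0,"hand":0.0},{"dx":0.04,"dy":0,"dz":0,"rx":0,"ry":0,"rz":0,"hand":0.0},{"dx":0.04,"dy":0,"dz":0,"rx":0,"ry":0,"rz":0,"hand":0.0},{"dx":0,"dy":0,"dz":0,"rx":0,"ry":0,"rz":0,"hand":0.0},{"dx":0,"dy":0,"dz":0,"rx":0,"ry":0,"rz":0,"hand":0.0}]' | egrep "pos|cont"
python3 - <<'E'
from h import *
s,t=grab("side"),grab("top")
a=cv2.resize(s["frame"][160:400,205:335,::-1],None,fx=2.5,fy=2.5,interpolation=cv2.INTER_CUBIC); b=cv2.resize(t["frame"][130:255,155:345,::-1],None,fx=2.4,fy=2.4,interpolation=cv2.INTER_CUBIC)
cv2.imwrite("pics/both12.png",np.hstack([a,cv2.copyMakeBorder(b,0,600-len(b),0,0,0)]))
E
```

```text
position: [0.3686, 0.3382, 0.2216]
contact_force: [0.1, -0.4, -0.6]
```

View pics/both12.png

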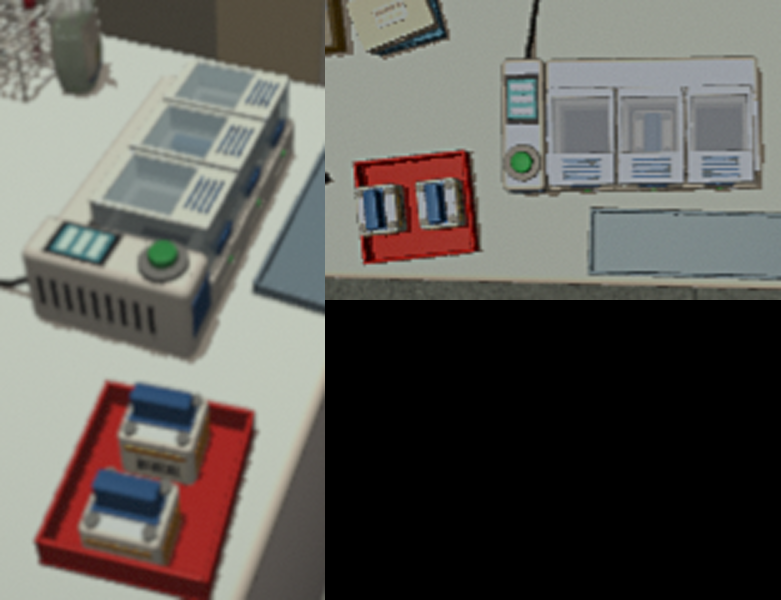

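Final view: all covers are shut and the key is back up. B is in the middle bay under its cover, and both spent packs stand in the red tray. The key moved from about 0.101 to 0.096 m and then hit a hard stop, which matches its full 5 mm travel.

```bash
python3 -c "
from rig import manip
print(manip.sign_off())"
```

```text
the job is handed in; nothing more can be done
None
```

I handed the job in at about 36 s of the 208 s: of the three packs, the one full pack is in the middle bay and the two spent ones stand upright in the red tray. All three covers are snapped shut, and I pressed the load key to its stop last.

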